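# Close the damp box: lid on, four clips snapped shut

### The job

Set the white lid squarely on the clear damp box without dropping it, then fold its four blue clips down until each one has snapped fully home under the rim. Go by feel, for a clip pressed too hard cracks at its hinge, and leave the clay angels, the tool jar and the plaster mould where they stand.

Things in the scene. Friction and masses are not known exactly. Their poses are not given: they have to be found in the camera images.
- box: Clear plastic damp-storage box with unfired figures inside, fixed on the bench. 120 x 160 mm inside (short side along x), wall 3 mm; rim 90 mm above the bench, with a flange 14 mm wide, 5 mm thick round it (154 x 194 mm outside) and a bead under each side of the flange for the clips' hooks. Origin: centre of the underside, z up.
- lid: Loose white lid, about 0.5 kg with its clips, plate 150 (x) x 190 (y) x 6 mm. Origin: middle of the plate's underside, z up; 14 mm above the bench at the start. Below it a tapered skirt, 14 mm deep, finds its way into the box's mouth from up to 3 mm off; once in, 0.5 mm play a side. Fits either way round.
- box_rim (a point): Centre of the box's mouth, level with the top of the rim. A soft seal under the lid stands 2 mm proud: laid on, the lid's origin rests 2 mm above this point; with all clips shut about 1 mm.
- lid_handle (a point): Centre of the lid's blue carry handle: a bar 14 mm wide (lid x), 10 mm thick, 80 mm long (lid y) on two end posts, 16 mm clear under it; this point is 27 mm, its top 32 mm above the lid's origin.
- clip_front (a joint): Blue clip flap on the lid's -x side, 80 mm wide, 31 mm from hinge to free edge. Hinge line along the lid's edge, 77.5 mm from the lid's origin towards -x and 3 mm above it. 0 = sticking straight out, negative = raised, positive = folded down, about 1.58 = shut: hanging straight down, outer face 4.5 mm outside the hinge line. Stays where left.
- clip_back (a joint): Blue clip flap on the lid's +x side, 80 mm wide, 31 mm from hinge to free edge. Hinge line along the lid's edge, 77.5 mm from the lid's origin towards +x and 3 mm above it. 0 = sticking straight out, negative = raised, positive = folded down, about 1.58 = shut: hanging straight down, outer face 4.5 mm outside the hinge line. Stays where left.
- clip_left (a joint): Blue clip flap on the lid's +y side, 60 mm wide, 31 mm from hinge to free edge. Hinge line along the lid's edge, 97.5 mm from the lid's origin towards +y and 3 mm above it. 0 = sticking straight out, negative = raised, positive = folded down, about 1.58 = shut: hanging straight down, outer face 4.5 mm outside the hinge line. Stays where left.
- clip_right (a joint): Blue clip flap on the lid's -y side, 60 mm wide, 31 mm from hinge to free edge. Hinge line along the lid's edge, 97.5 mm from the lid's origin towards -y and 3 mm above it. 0 = sticking straight out, negative = raised, positive = folded down, about 1.58 = shut: hanging straight down, outer face 4.5 mm outside the hinge line. Stays where left.
- clip_front_edge (a point): Middle of clip_front's rolled free edge (5 mm thick). On any clip, from about 1.3 rad the hook rides on the bead: pushed inwards near the free edge it needs 5 to 18 N, differing from clip to clip as the lid shifts, snaps over near 1.53, then meets its stop; let go earlier it stays half caught. Feel for it slowly and stop below 20 N: over 28 N cracks the hinge.
- clip_back_edge (a point): Middle of clip_back's rolled free edge. Behaves as clip_front.
- clip_left_edge (a point): Middle of clip_left's rolled free edge. Behaves as clip_front.
- clip_right_edge (a point): Middle of clip_right's rolled free edge. Behaves as clip_front.
- angel_a: Loose unfired white clay angel, 34 mm across the foot, 76 mm tall, on the near side of the work. Origin: centre of the foot. Fragile, leave alone.
- angel_b: Another such angel on the far side of the work. Leave alone.
- tool_jar: Blue jar, 68 mm across, with modelling tools up to 135 mm tall, far right on the bench. Origin: centre of the underside. Leave alone.
- mould: Plaster press mould, 90 x 75 x 45 mm, left on the bench. Origin: centre of the underside. Leave alone.
Things that resemble listed ones, but are neither listed nor needed, are in the scene too. Of the things that look like the box, take the one that is farthest to the robot's right at the start.

How it is judged (in metres and radians):
On the way, in this order (a step that is already met when the one before it is completed fails the run):
1. the lid lies level on the box's rim (horizontal distance between lid and box below 0.004 m and z of lid in the frame of box between 0.088 and 0.0935 m and angle between the z axis of lid and the z axis of box, either way round below 0.02 rad), for 0.2 s.
2. all four clips are snapped shut (value of joint each of clip_front, clip_back, clip_left, clip_right above 1.54 rad), for 0.2 s.
At the end, for the whole second after the job is handed in: The lid is at rest on the box: centred within 4 mm, level within 0.02 rad, its origin no more than 3.5 mm above the rim, and all four clips are snapped shut (joint above 1.54 rad) (all of step 1 and all of step 2 and linear speed of lid below 0.02 m/s); the robot touches nothing.
It fails at once if a clip is pressed with more than 28 N (its hinge cracks) (contact force between any of the fingers, the arm and clip_front above 28 N or contact force between any of the fingers, the arm and clip_back above 28 N or contact force between any of the fingers, the arm and clip_left above 28 N or contact force between any of the fingers, the arm and clip_right above 28 N).
It fails at once if the lid falls or is thrown: it moves faster than 0.6 m/s while the gripper does not hold it (linear speed of lid above 0.6 m/s and contact force between the fingers and lid below 0.2 N).
It fails at once if an angel is shifted by more than 10 mm or tipped by more than 0.3 rad (distance of any of angel_a, angel_b from where it was at the start of the episode above 0.01 m or angle between any of angel_a, angel_b's own z axis and vertical above 0.3 rad).
It fails at once if the tool jar or the mould is shifted by more than 10 mm (distance of any of tool_jar, mould from where it was at the start of the episode above 0.01 m).
It also fails if it takes over 72 s, if anything falls off the work surface, if the arm or the gripper's body presses on something with over 40 N, if the wrist force passes 120 N, or if a joint passes its speed limit or range.

### The arm

A 6-joint arm with a two-finger parallel gripper is mounted at the origin on the work surface. World frame = base frame: x ahead of the robot, y to its left, z up, the work surface at z = 0. Lengths are in mm, angles in rad, forces in N, time in s.
With the tool pointing down it reaches from about 275 to 750 mm from the base axis. Payload 10.2 kg.
Tool frame: the origin (TCP) lies midway between the tips of the shut fingers; the grasp point (between the pads) lies 19 mm behind it; z points along the fingers, y is the line along which they close (so a half turn about z gives the same grasp; the last joint's range is limited). The gripper opens to 85 mm and grips with 20 to 120 N. Pads are 22 mm wide; open, the fingers measure 114 mm over their backs; the gripper's body (76 mm by 85 mm) begins 54 mm behind the grasp point. The pads swing forward as they close: fully open they stand 13 mm farther back than shut.
Start: joints at [0.886, 0.313, 1.498, -0, 1.331, -0.223], TCP at [233.932, 470.007, 231.294] pointing down, gripper open.
Joint ranges: [-2.94, 2.94], [-0.97, 2.17], [0.19, 2.56], [-1.23, 4.37], [0.02, 3.11], [-2.88, 2.88]. Speed limits (rad/s): [2.39, 2.39, 3.01, 3.14, 3.14, 3.14].

### API

Orientations are given as a unit quaternion [w, x, y, z].
In Python, from rig import ctrl gives the robot as it stands.
- The arm moves only by the tool send_rows, never from a script. Its argument "targets" is a list of rows, each an object with "offset": the shift along the world's x, y, z in cm, a list of three; "spin": the turn about the world's z in rad. A call has 1 to 8 rows; each row is the pose to reach, as a shift and turn from the pose commanded when the call began; what a row does not reach only later rows make up. A row lasts 1/12 s, in which the tool goes at most 41.7 mm and 7.16 degrees, less where a joint would pass 70% of its speed; a pose out of reach is approached as far as the arm can. A call with a gripper value outside its range is refused whole. "grip" is the opening, from 0 (shut) to 1 (fully open), set as the call begins (left out, the last holds). The fingers move at their own pace and stop on an object; "squeeze" is the grip in N (left out, the last holds). Time passes only in rows, so rows that repeat a pose let the fingers close. It gives the time, the measured TCP pose, the force, the opening and the grip force at its end, in the units of the state.
- ctrl.sense(): the state, without advancing time (a new reading comes with each control period).
- ctrl.capture(name): name is "scene" or "side" or "wrist"; returns (picture, depth): 480x640x3 uint8, red, green, blue; 480x640 float32, mm along the optical axis (not along the pixel's ray), 0 where there is no reading.
- ctrl.calibration(name): a dict with "fx", "fy", "cx", "cy" (pixels), "view" (4x4, takes a point from world to camera coordinates); the wrist camera has in their place "mount" (4x4, takes a point from camera to tool coordinates, whose origin is the TCP and whose axes are the flange's). Camera axes: x right, y down, z forward; pixel columns grow to the right and rows downward; lengths in mm; the calibration is good to about 2 mm. A picture is of the moment at which its call begins: read the wrist's pose just before it. calibration takes no time and is no camera call.
- ctrl.finish_job(): hands the job in; it is judged then, once.
Trained networks look in the newest picture that a camera, given by its name, has taken for a name from the list of things; names that differ only in an ending like _2 or _b are one class to them, and where a whole thing is asked for, a point or a joint stands for the part that bears it (a point fixed in the world has none). Each returns a list of dicts, best first, with "conf" (0 to 1); they miss things now and then, are a little off and sometimes report something else, mostly with a low value. They report only what shows in the picture. A call takes as long as a camera call. They do not tell look-alikes from the thing itself.
- ctrl.search_frame(camera, query): "box" ([left, top, right, bottom] in pixels, round what is visible of it).
- ctrl.place_of(camera, query): "uv" ([column, row] in pixels: a listed point, or the origin of a listed thing).
The state is a dict: "time_s": time; "joints": joint angles; "dq": joint speeds; "tau": joint torques, N m; "eef_pos": TCP position; "ee_rot": TCP orientation; "force": force on the tool from outside, world axes, zero at the start; "wrist_torque": the same for the moment, N m; "grip_width": opening from 0.0 (shut) to 1.0 (fully open); "grip_force": force on a finger pad.
Only numpy, scipy, OpenCV 4.12 (cv2) and the standard library are available. Lean on these libraries where they do the work, as an engineer would, in place of code of your own. Each camera call takes 0.05 s, during which the arm holds its last target. There are 200 camera calls.

## Working session

There is one attempt and no reset: what is moved stays moved. The work goes in short steps, Python scripts to look and compute and a tool call to move; the robot and the scene stay as the last step left them, time stands still between calls to the robot, and variables do not carry over. Pictures are saved under pics/ and viewed, at most 13 in all, crops included, and the job is handed in when it is done.

Besides the shell and the picture viewer there is one more tool, called after "Emit:" as name(argument=value, ...), one argument or row to a line, values as JSON. send_rows: Moves the arm, as the interface text tells. Its arguments: {"type":"object","properties":{"targets":{"type":"array"},"grip":{"type":"number"},"squeeze":{"type":"number"}},"required":["targets"]}

```bash
mkdir -p pics; cat > h.py <<'E'
import numpy as np, cv2
from rig import ctrl
def save(n,im): cv2.imwrite('pics/'+n+'.png',cv2.cvtColor(im,cv2.COLOR_RGB2BGR))
def w2c(cam):
    c=ctrl.calibration(cam)
    if 'view' in c: return c,np.array(c['view'])
    s=ctrl.sense(); w,x,y,z=s['ee_rot']
    from scipy.spatial.transform import Rotation as R
    T=np.eye(4);T[:3,:3]=R.from_quat([x,y,z,w]).as_matrix();T[:3,3]=s['eef_pos']
    return c,np.linalg.inv(T@np.array(c['mount']))
def unproj(c,V,uv,d):
    p=np.array([(uv[0]-c['cx'])/c['fx']*d,(uv[1]-c['cy'])/c['fy']*d,d,1.]); return (np.linalg.inv(V)@p)[:3]
def ray(c,V,uv):
    I=np.linalg.inv(V); d=I[:3,:3]@np.array([(uv[0]-c['cx'])/c['fx'],(uv[1]-c['cy'])/c['fy'],1.]); return I[:3,3],d
def atz(c,V,uv,z):
    o,d=ray(c,V,uv); return o+d*(z-o[2])/d[2]
def cloud(c,V,D):
    v,u=np.mgrid[:480,:640]; P=np.stack([(u-c['cx'])/c['fx']*D,(v-c['cy'])/c['fy']*D,D,np.ones_like(D)],-1)
    return (P@np.linalg.inv(V).T)[...,:3]
E
cat > a.py <<'E'
from h import *
for cam in ('scene','side'):
    c,V=w2c(cam); im,D=ctrl.capture(cam); save(cam,im); P=cloud(c,V,D)
    np.savez(cam,im=im,D=D,P=P)
    for q in ('box','lid','lid_handle','box_rim','angel_a','tool_jar','mould','clip_front_edge'):
        for r in ctrl.place_of(cam,q)[:4]:
            u,v=r['uv']; print(cam,q,round(r['conf'],2),[round(u),round(v)],P[min(479,int(v)),min(639,int(u))].round())
print(ctrl.sense())
E
python3 a.py
```

```text
scene box 0.73 [338, 304] [553. 151.  20.]
scene box 0.59 [462, 317] [346. 333.  47.]
scene lid 0.66 [272, 221] [ 563. -190.   21.]
scene lid 0.52 [338, 304] [550. 146.  18.]
scene lid_handle 0.91 [272, 217] [ 566. -178.   46.]
scene box_rim 0.67 [338, 280] [524. 105.  43.]
scene box_rim 0.63 [470, 287] [273. 276.  47.]
scene angel_a 0.75 [369, 239] [372.  -4.  13.]
scene angel_a 0.7 [243, 303] [741.  30.   9.]
scene tool_jar 0.58 [195, 215] [ 742. -303.   35.]
scene mould 0.89 [379, 402] [611. 413.  46.]
scene clip_front_edge 0.58 [310, 204] [ 435. -221.    2.]
side box 0.96 [332, 258] [526.  64.  49.]
side box 0.58 [221, 237] [292. 225.  45.]
side lid 0.71 [385, 342] [ 548. -193.   19.]
side lid_handle 0.98 [386, 331] [ 550. -190.   45.]
side box_rim 0.93 [328, 224] [564. 219.  50.]
side box_rim 0.72 [362, 302] [551. -69.  19.]
side box_rim 0.71 [221, 206] [305. 385.  54.]
side angel_a 0.88 [266, 308] [356. -30.  11.]
side angel_a 0.83 [420, 275] [722.   6.   6.]
side angel_a 0.54 [386, 342] [ 551. -191.   19.]
side tool_jar 0.89 [511, 387] [ 703. -351.   29.]
side mould 0.58 [319, 209] [543. 234.  89.]
side clip_front_edge 0.69 [334, 347] [ 450. -189.   29.]
{'time_s': 0.9, 'joints': array([ 8.85584844e-01,  3.12936842e-01,  1.49770850e+00, -2.01849526e-05,
        1.33097629e+00, -2.23393001e-01]), 'dq': array([-6.55374425e-04,  1.23110158e-04, -1.00254268e-03, -4.32253557e-05,
       -6.26808485e-04, -1.88058250e-04]), 'tau': array([ 1.36277435e-03, -4.12142694e+01, -2.59913135e+01, -8.32395153e-05,
        2.22739336e-04,  1.65170934e-05]), 'eef_pos': array([233.94555482, 470.00363218, 231.27211007]), 'ee_rot': array([ 2.45066558e-06,  2.28860392e-01,  9.73459255e-01, -1.73220150e-05]), 'force': array([-0.20073251,  0.07120655,  0.06917702]), 'wrist_torque': array([ 0.02341536,  0.0138643 , -0.0025206 ]), 'grip_force': 0.0, 'grip_width': 1.0004217652706466}
```

View pics/scene.png

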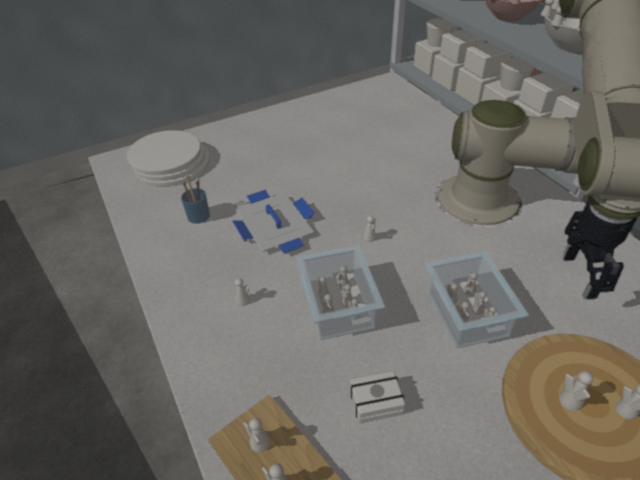

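View pics/side.png

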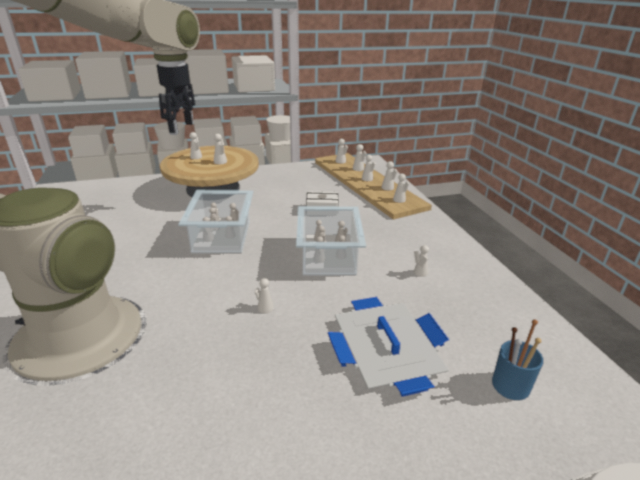

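Candidates for the box: scene (340,290) / side (329,243), and scene (472,297) / side (218,222). The first has the smaller y, so it is farthest right and I choose it. There is only one lid, at scene (272,220) / side (386,340); the plates at (167,155) are not the lid. The angels stand at scene (369,230) and (242,290).

```bash
cat > b.py <<'E'
from h import *
cs=w2c('scene'); cd=w2c('side')
def tri(a,b):
    A=[];B=[]
    for (c,V),uv in ((cs,a),(cd,b)):
        o,d=ray(c,V,uv); d/=np.linalg.norm(d); M=np.eye(3)-np.outer(d,d); A.append(M);B.append(M@o)
    A=np.vstack(A);B=np.hstack(B); x,r,_,_=np.linalg.lstsq(A,B,rcond=None); return x.round(1),np.sqrt(r).round(1)
print('handle',tri((272,217),(386,331))); print('rim',tri((338,280),(328,224))); print('rim2',tri((470,287),(221,206)))
print('boxorigin',tri((338,304),(332,258)))
print('angels',tri((369,239),(266,308)),tri((243,303),(420,275)),'jar',tri((195,215),(511,387)))
# rim corners from scene at z=90
for uv in ((298,255),(362,249),(382,294),(316,320)): print('corner',atz(*cs,uv,90).round())
for uv in ((296,242),(364,242),(361,211),(299,209)): print('cornerS',atz(*cd,uv,90).round())
print(ctrl.calibration('wrist'))
im=np.load('scene.npz')['im']; save('crop',cv2.resize(im[180:360,200:400],(800,720))[:600])
E
python3 b.py
```

```text
handle (array([ 559.4, -183.6,   35.1]), array([6.8]))
rim (array([542.1, 142.5,  90.3]), array([3.6]))
rim2 (array([304.2, 301.8,  90.6]), array([0.9]))
boxorigin (array([545.9, 135.5,  -1.4]), array([5.6]))
angels (array([359.5, -14.8,  -1.7]), array([1.8])) (array([734.4,  18.3,  -7.8]), array([1.9])) jar (array([ 7.317e+02, -3.351e+02,  7.000e-01]), array([8.9]))
corner [587.  28.  90.]
corner [447.  85.  90.]
corner [482. 224.  90.]
corner [638. 215.  90.]
cornerS [447.  83.  90.]
cornerS [594.  44.  90.]
cornerS [641. 189.  90.]
cornerS [492. 238.  90.]
{'fx': 356.3926557740172, 'fy': 356.3926557740172, 'cx': 316.11597972938415, 'cy': 238.06397044925055, 'mount': array([[-1.15298696e-03, -9.63740552e-01, -2.66838563e-01,
         6.80224898e+01],
       [ 9.99999258e-01, -1.21628693e-03,  7.19496103e-05,
         2.80850841e-01],
       [-3.93893014e-04, -2.66838282e-01,  9.63741239e-01,
        -1.43177893e+02],
       [ 0.00000000e+00,  0.00000000e+00,  0.00000000e+00,
         1.00000000e+00]])}
```

View pics/crop.png

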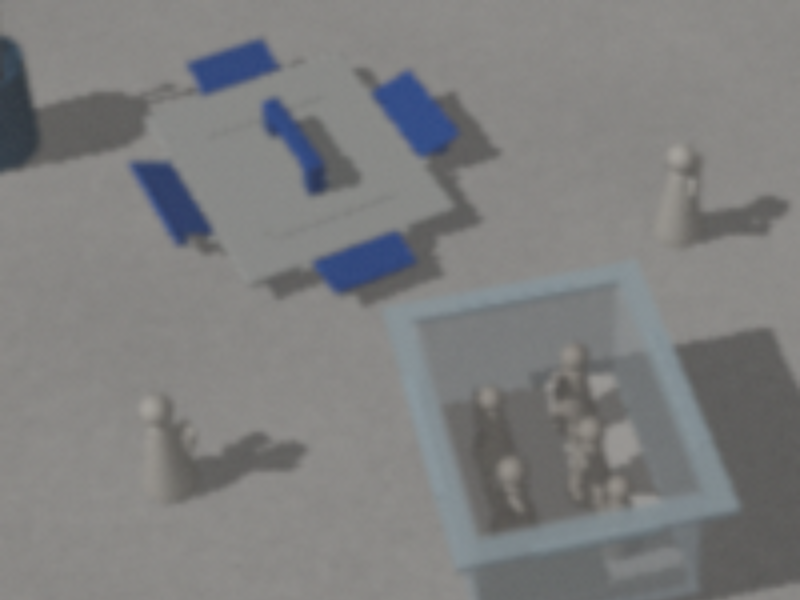

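The crop shows the open, empty-topped clear box at crop (560,400), i.e. scene (340,285), with the lid and its four raised clips at crop (300,160) and an angel on either side. This is the right-hand box. I'll fly over it for a close measurement.

Emit:
send_rows(
  targets=[
    {"offset":[2.7,-3,0.5],"spin":0},
    {"offset":[5.4,-6,1],"spin":0},
    {"offset":[8,-9,1.5],"spin":0},
    {"offset":[10.7,-12,2],"spin":0},
    {"offset":[13.3,-15,2],"spin":0},
    {"offset":[16,-18,2],"spin":0},
    {"offset":[18.7,-21,2],"spin":0},
    {"offset":[21,-24,2],"spin":0},
  ],
)

```text
time_s: 1.57
eef_pos: [445.3, 228.2, 251.4]
ee_rot: [0.0, 0.229, 0.973, 0.0]
force: [1.4, 1.1, -0.6]
grip_width: 0.998
grip_force: 0.0
```

Emit:
send_rows(
  targets=[
    {"offset":[2.7,-3,0],"spin":0},
    {"offset":[5.4,-6,0],"spin":0},
    {"offset":[8,-8,0],"spin":0},
    {"offset":[9,-9,0],"spin":0},
    {"offset":[9,-9,0],"spin":0},
    {"offset":[9,-9,0],"spin":0},
    {"offset":[9,-9,0],"spin":0},
  ],
)

```text
time_s: 2.15
eef_pos: [533.1, 141.0, 251.4]
ee_rot: [-0.0, 0.228, 0.974, 0.0]
force: [1.0, 0.4, 0.5]
grip_width: 1.0
grip_force: 0.0
```

```bash
cat > w.py <<'E'
import sys
from h import *
n=sys.argv[1]; c,V=w2c('wrist'); s=ctrl.sense(); im,D=ctrl.capture('wrist'); save(n,im); P=cloud(c,V,D); np.savez(n,im=im,D=D,P=P,V=V,f=[c['fx'],c['cx'],c['cy']])
print(s['time_s'],s['eef_pos'].round(1),s['ee_rot'].round(3),s['force'].round(2))
for q in sys.argv[2:]:
    for r in ctrl.place_of('wrist',q)[:3]:
        u,v=r['uv']; print(q,round(r['conf'],2),[round(u),round(v)],P[min(479,int(v)),min(639,int(u))].round(),'z90:',atz(c,V,(u,v),90).round(1),'z41',atz(c,V,(u,v),41).round(1))
E
python3 w.py box1 box_rim box
```

```text
2.15 [533.1 141.  251.4] [-0.     0.228  0.974  0.   ] [1.02 0.37 0.46]
box_rim 0.89 [322, 227] [557. 136.  18.] z90: [541.3 142.8  90. ] z41 [552.4 138.2  41. ]
box 0.78 [323, 214] [545. 144.  20.] z90: [531.1 149.3  90. ] z41 [540.6 145.7  41. ]
```

View pics/box1.png

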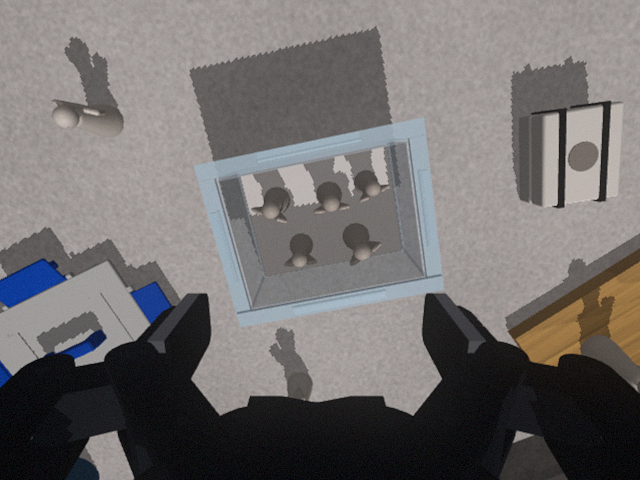

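The picture shows the box's flange with corners at (197,165), (424,118), (443,291) and (241,326); an angel is at (65,118), and the lid's edge is at lower left. Next I fit the rim and fly over the lid.

```bash
cat > rect.py <<'E'
from h import *
def fit(n,mask,z):
    d=np.load(n+'.npz'); c=dict(fx=d['f'][0],fy=d['f'][0],cx=d['f'][1],cy=d['f'][2]); V=d['V']
    k,l,st,_=cv2.connectedComponentsWithStats(mask.astype(np.uint8)); 
    i=1+np.argmax(st[1:,4]); m=(l==i).astype(np.uint8)
    h=cv2.convexHull(max(cv2.findContours(m,cv2.RETR_EXTERNAL,cv2.CHAIN_APPROX_NONE)[0],key=cv2.contourArea))[:,0]
    W=np.array([atz(c,V,p,z)[:2] for p in h],np.float32)
    (x,y),(a,b),t=cv2.minAreaRect(W); zs=d['P'][...,2][m>0]
    # yaw of long axis (lid/box y) 
    q=cv2.boxPoints(((x,y),(a,b),t)); e=q[1]-q[0]; f=q[2]-q[1]; L=e if np.linalg.norm(e)>np.linalg.norm(f) else f
    yaw=np.arctan2(-L[0],L[1]); yaw=(yaw+np.pi/2)%np.pi-np.pi/2
    print(n,'px',st[i],'ctr',round(x,1),round(y,1),'size',round(a,1),round(b,1),'yaw',round(yaw,4),'zmed',np.median(zs).round(1)); return h,m
if __name__=='__main__':
    im=np.load('box1.npz')['im'].astype(int); r,g,b=im[...,0],im[...,1],im[...,2]
    print(im[140,300],im[200,217],im[30,300])
    m=(b-r>14)&(b>120)&(g-r>5); m[:100]=0; m[:, :180]=0; m[:,460:]=0; m[340:]=0
    m=cv2.morphologyEx(m.astype(np.uint8),cv2.MORPH_CLOSE,np.ones((5,5)))
    for z in (88,90,92): h,mm=fit('box1',m,z)
E
python3 rect.py
```

```text
[103  96  97] [160 175 185] [157 149 144]
box1 px [  194   118   250   209 11853] ctr 545.0 143.7 size 195.4 155.5 yaw -0.2617 zmed 90.8
box1 px [  194   118   250   209 11853] ctr 544.5 143.9 size 194.1 154.5 yaw -0.2617 zmed 90.8
box1 px [  194   118   250   209 11853] ctr 544.0 144.1 size 192.9 153.4 yaw -0.2617 zmed 90.8
```

Emit:
send_rows(
  targets=[
    {"offset":[0.2,-4,0],"spin":0},
    {"offset":[0.4,-8,0],"spin":0},
    {"offset":[0.8,-12,0],"spin":0},
    {"offset":[1,-16,0],"spin":0},
    {"offset":[1.2,-20,0],"spin":0},
    {"offset":[1.5,-24,0],"spin":0},
    {"offset":[1.7,-28,0],"spin":0},
    {"offset":[2,-31,0],"spin":0},
  ],
)

```text
time_s: 2.97
eef_pos: [553.5, -172.2, 251.6]
ee_rot: [0.0, 0.229, 0.973, -0.0]
force: [0.5, 0.6, -0.1]
grip_width: 1.001
grip_force: 0.0
```

Emit:
send_rows(
  targets=[
    {"offset":[0,-1.5,0],"spin":0},
    {"offset":[0,-1.5,0],"spin":0},
    {"offset":[0,-1.5,0],"spin":0},
    {"offset":[0,-1.5,0],"spin":0},
  ],
)

```text
time_s: 3.3
eef_pos: [554.0, -183.2, 251.5]
ee_rot: [0.0, 0.228, 0.974, 0.0]
force: [-0.5, 0.3, 0.1]
grip_width: 1.001
grip_force: 0.0
```

```bash
python3 w.py lid1 lid_handle lid clip_front_edge clip_back_edge clip_left_edge clip_right_edge
```

```text
3.3 [ 554.  -183.2  251.5] [0.    0.228 0.974 0.   ] [-0.47  0.33  0.12]
lid_handle 0.68 [311, 213] [ 553. -189.   47.] z90: [ 546.3 -184.3   90. ] z41 [ 554.8 -189.4   41. ]
lid 0.73 [308, 209] [ 553. -193.   22.] z90: [ 542.5 -185.1   90. ] z41 [ 550.5 -190.3   41. ]
lid 0.69 [308, 213] [ 552. -192.   46.] z90: [ 545.4 -186.9   90. ] z41 [ 553.8 -192.3   41. ]
clip_front_edge 0.57 [263, 115] [ 447. -191.    1.] z90: [ 457.2 -182.4   90. ] z41 [ 451.4 -187.2   41. ]
clip_back_edge 0.69 [353, 298] [ 662. -191.   34.] z90: [ 636.5 -185.1   90. ] z41 [ 659.6 -190.3   41. ]
clip_left_edge 0.74 [425, 154] [559. -55.   0.] z90: [544.1 -76.9  90. ] z41 [552.3 -64.6  41. ]
clip_left_edge 0.72 [274, 372] [ 701. -311.   40.] z90: [ 672.9 -288.9   90. ] z41 [ 701.8 -310.7   41. ]
clip_right_edge 0.62 [207, 259] [ 553. -314.   28.] z90: [ 542.9 -287.    90. ] z41 [ 550.9 -308.6   41. ]
```

View pics/lid1.png

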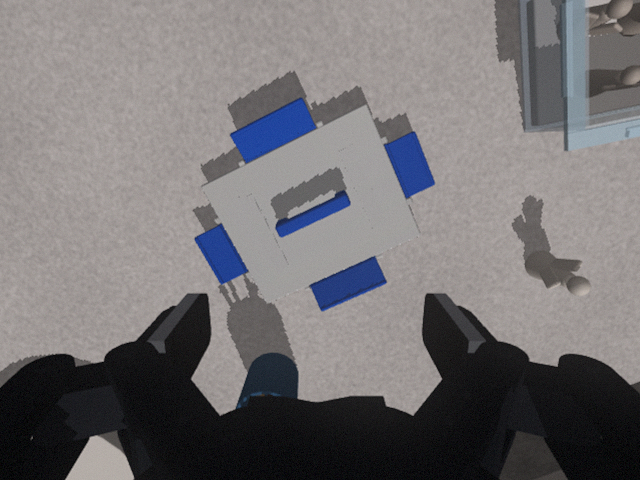

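The lid lies nearly square to the world: handle at (313,214), clips at (272,130), (409,165), (348,283) and (220,252). The tool jar is below at (268,385).

```bash
cat > l.py <<'E'
from rect import *
im=np.load('lid1.npz')['im'].astype(int);P=np.load('lid1.npz')['P']; r,g,b=im[...,0],im[...,1],im[...,2]
blue=(b-r>60)
m=np.zeros_like(blue); m[185:245,265:360]=blue[185:245,265:360]
for z in (44,46,48): fit('lid1',m,z)
print('handle depth z pct',np.percentile(P[...,2][m],[50,80,90,97]).round(1))
w=(np.abs(P[...,2]-20)<7)&(np.abs(P[...,0]-553)<110)&(np.abs(P[...,1]+190)<130)&(b-r<40)&(np.mgrid[:480,:640][0]<310)
w=cv2.morphologyEx(w.astype(np.uint8),cv2.MORPH_OPEN,np.ones((7,7)))
fit('lid1',w,20)
k,l,st,ce=cv2.connectedComponentsWithStats(blue.astype(np.uint8))
for i in range(1,k):
    if st[i,4]>300: q=P[l==i]; c=cv2.erode((l==i).astype(np.uint8),np.ones((5,5)))>0; q=P[c]; print(ce[i].round(),'x',np.percentile(q[:,0],[2,98]).round(),'y',np.percentile(q[:,1],[2,98]).round(),'z',np.percentile(q[:,2],[2,98]).round())
E
python3 l.py
```

```text
lid1 px [276 195  74  42 949] ctr 557.8 -188.7 size 78.9 12.7 yaw -0.0156 zmed 47.0
lid1 px [276 195  74  42 949] ctr 557.4 -188.5 size 78.4 12.7 yaw -0.0156 zmed 47.0
lid1 px [276 195  74  42 949] ctr 557.1 -188.3 size 78.0 12.6 yaw -0.0156 zmed 47.0
handle depth z pct [47.  47.6 47.9 48.4]
lid1 px [  204   108   211   194 23023] ctr 557.9 -188.3 size 195.3 153.8 yaw -0.016 zmed 21.2
[273. 130.] x [455. 480.] y [-223. -152.] z [22. 31.]
[409. 164.] x [532. 584.] y [-91. -64.] z [20. 23.]
[313. 216.] x [554. 561.] y [-223. -153.] z [46. 49.]
[221. 254.] x [529. 581.] y [-312. -286.] z [22. 29.]
[348. 283.] x [635. 655.] y [-225. -155.] z [23. 31.]
```

Emit:
send_rows(
  targets=[
    {"offset":[0,0,-1],"spin":-0.12},
    {"offset":[0.1,-0.1,-2],"spin":-0.24},
    {"offset":[0.2,-0.2,-4],"spin":-0.36},
    {"offset":[0.3,-0.3,-6],"spin":-0.48},
    {"offset":[0.3,-0.4,-8],"spin":-0.6},
    {"offset":[0.4,-0.5,-10],"spin":-0.72},
    {"offset":[0.4,-0.5,-12],"spin":-0.84},
    {"offset":[0.4,-0.5,-13],"spin":-0.96},
  ],
)

```text
time_s: 4.32
eef_pos: [557.1, -189.4, 118.9]
ee_rot: [-0.002, 0.655, 0.756, -0.0]
force: [0.1, -0.7, -0.6]
grip_width: 0.999
grip_force: 0.0
```

Emit:
send_rows(
  targets=[
    {"offset":[0,0,0],"spin":-0.12},
    {"offset":[0,0,-2],"spin":-0.166},
    {"offset":[0,0,-4],"spin":-0.166},
    {"offset":[0,0,-6],"spin":-0.166},
    {"offset":[0,0,-7],"spin":-0.166},
    {"offset":[0,0,-7],"spin":-0.166},
    {"offset":[0,0,-7],"spin":-0.166},
  ],
)

```text
time_s: 4.9
eef_pos: [558.1, -190.0, 51.7]
ee_rot: [0.0, 0.713, 0.701, 0.0]
force: [-0.0, -0.8, 0.4]
grip_width: 1.001
grip_force: 0.0
```

```bash
python3 w.py grasp1 lid_handle
```

```text
4.9 [ 558.1 -190.    51.7] [0.    0.713 0.701 0.   ] [-0.03 -0.82  0.43]
lid_handle 0.77 [312, 289] [ 556. -187.   46.] z90: [ 556.7 -167.9   90. ] z41 [ 555.8 -189.2   41. ]
```

View pics/grasp1.png

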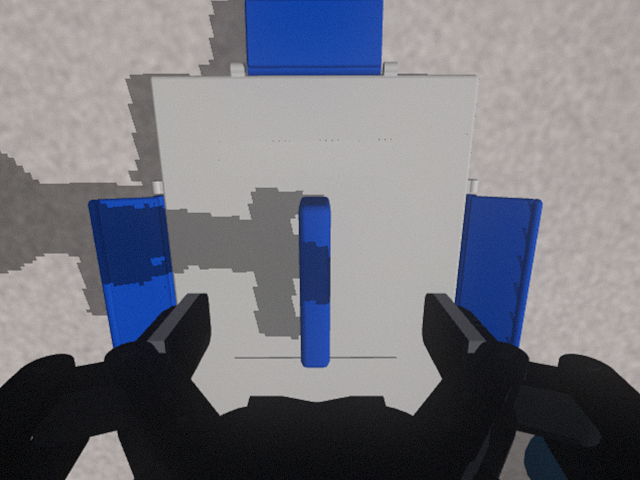

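The gripper straddles the handle (315,282) symmetrically, with the pads at (195,330) and (440,330). Descend and grip.

Emit:
send_rows(
  targets=[
    {"offset":[-0.05,0,-1],"spin":0},
    {"offset":[-0.05,0,-2],"spin":0},
    {"offset":[-0.05,0,-2.7],"spin":0},
    {"offset":[-0.05,0,-2.7],"spin":0},
    {"offset":[-0.05,0,-2.7],"spin":0},
  ],
)

```text
time_s: 5.42
eef_pos: [557.2, -189.8, 23.7]
ee_rot: [-0.001, 0.713, 0.701, -0.0]
force: [0.0, -0.0, -0.1]
grip_width: 0.997
grip_force: 0.0
```

Emit:
send_rows(
  targets=[
    {"offset":[0,0,0],"spin":0},
    {"offset":[0,0,0],"spin":0},
    {"offset":[0,0,0],"spin":0},
    {"offset":[0,0,0],"spin":0},
    {"offset":[0,0,0],"spin":0},
    {"offset":[0,0,0],"spin":0},
    {"offset":[0,0,0],"spin":0},
    {"offset":[0,0,0],"spin":0},
  ],
  grip=0,
  squeeze=60,
)

```text
time_s: 6.08
eef_pos: [557.4, -190.0, 24.6]
ee_rot: [0.0, 0.713, 0.701, -0.0]
force: [-1.0, 1.1, 4.2]
grip_width: 0.152
grip_force: 58.6
```

Emit:
send_rows(
  targets=[
    {"offset":[0,0,0.5],"spin":0},
    {"offset":[0,0,1.5],"spin":0},
    {"offset":[0,0,3.5],"spin":0},
    {"offset":[0,0,6],"spin":0},
    {"offset":[0,0,8.5],"spin":0},
    {"offset":[0,0,11],"spin":0},
    {"offset":[0,0,12],"spin":0},
    {"offset":[0,0,12],"spin":0},
  ],
)

```text
time_s: 6.75
eef_pos: [558.3, -190.4, 146.8]
ee_rot: [0.002, 0.713, 0.701, 0.001]
force: [0.2, 0.3, -6.1]
grip_width: 0.148
grip_force: 59.0
```

Emit:
send_rows(
  targets=[
    {"offset":[0,1,0],"spin":0},
    {"offset":[-0.1,3,0],"spin":-0.02},
    {"offset":[-0.2,6,0],"spin":-0.05},
    {"offset":[-0.4,9,0],"spin":-0.08},
    {"offset":[-0.5,12,0],"spin":-0.1},
    {"offset":[-0.6,15,0],"spin":-0.12},
    {"offset":[-0.7,18,0],"spin":-0.15},
    {"offset":[-0.8,21,0],"spin":-0.18},
  ],
)

```text
time_s: 7.42
eef_pos: [547.9, 22.3, 142.2]
ee_rot: [-0.002, 0.774, 0.634, -0.001]
force: [1.2, 0.5, -6.2]
grip_width: 0.15
grip_force: 58.9
```

Emit:
send_rows(
  targets=[
    {"offset":[-0.1,3,0],"spin":-0.02},
    {"offset":[-0.2,6,0],"spin":-0.04},
    {"offset":[-0.4,9,0],"spin":-0.06},
    {"offset":[-0.5,11,0],"spin":-0.066},
    {"offset":[-0.5,12.2,0],"spin":-0.066},
    {"offset":[-0.5,12.2,0],"spin":-0.066},
    {"offset":[-0.5,12.2,0],"spin":-0.066},
    {"offset":[-0.5,12.2,0],"spin":-0.066},
  ],
)

```text
time_s: 8.08
eef_pos: [544.2, 141.2, 143.6]
ee_rot: [-0.0, 0.794, 0.608, -0.001]
force: [-0.4, -0.3, -5.4]
grip_width: 0.15
grip_force: 58.9
```

```bash
python3 w.py over lid_handle lid box_rim; python3 - <<'E'
from h import *
a=ctrl.capture('scene')[0];b=ctrl.capture('side')[0]
im=np.vstack([cv2.resize(a[180:360,220:460],(800,600))[:, :],])
A=cv2.resize(a[190:350,250:430],(400,355));B=cv2.resize(b[160:320,240:420],(400,355)); save('over2',np.hstack([A,B]))
E
```

```text
8.0833 [544.2 141.2 143.6] [-0.     0.794  0.608 -0.001] [-0.36 -0.33 -5.41]
lid_handle 0.84 [312, 315] [543. 146. 166.] z90: [532.  107.8  90. ] z41 [524.7  83.2  41. ]
lid_handle 0.46 [314, 287] [547. 157. 165.] z90: [538.  125.7  90. ] z41 [532.2 105.5  41. ]
lid 0.76 [313, 287] [547. 157. 165.] z90: [537.5 125.8  90. ] z41 [531.6 105.7  41. ]
```

View pics/over.png

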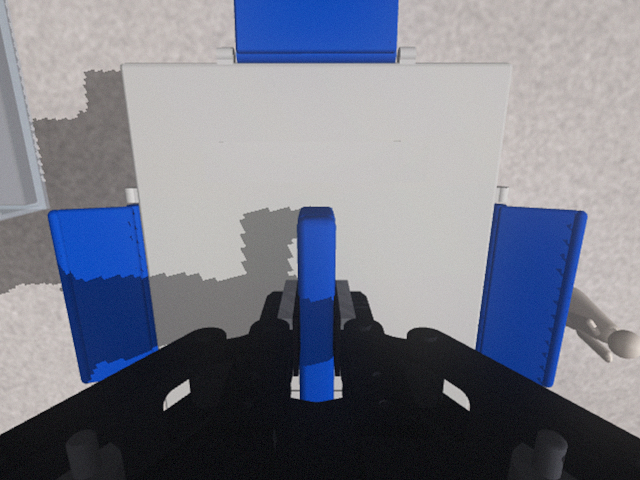

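The lid is held squarely: plate edge along row 64, handle between the pads at (316,300). Lower it by feel.

Emit:
send_rows(
  targets=[
    {"offset":[0,0.05,-0.8],"spin":0},
    {"offset":[0,0.05,-1.6],"spin":0},
    {"offset":[0,0.05,-2.4],"spin":0},
    {"offset":[0,0.05,-2.8],"spin":0},
    {"offset":[0,0.05,-3.0],"spin":0},
    {"offset":[0,0.05,-3.2],"spin":0},
  ],
)

```text
time_s: 8.88
eef_pos: [544.4, 142.5, 111.9]
ee_rot: [-0.0, 0.794, 0.608, -0.0]
force: [0.6, -0.7, -5.9]
grip_width: 0.148
grip_force: 58.9
```

Emit:
send_rows(
  targets=[
    {"offset":[0,0,-0.15],"spin":0},
    {"offset":[0,0,-0.3],"spin":0},
    {"offset":[0,0,-0.45],"spin":0},
    {"offset":[0,0,-0.45],"spin":0},
  ],
)

```text
time_s: 9.22
eef_pos: [544.4, 142.5, 107.6]
ee_rot: [-0.0, 0.794, 0.608, -0.0]
force: [0.4, -0.0, -6.4]
grip_width: 0.147
grip_force: 58.9
```

Emit:
send_rows(
  targets=[
    {"offset":[0,0,-0.15],"spin":0},
    {"offset":[0,0,-0.3],"spin":0},
    {"offset":[0,0,-0.4],"spin":0},
    {"offset":[0,0,-0.4],"spin":0},
  ],
)

```text
time_s: 9.55
eef_pos: [544.3, 142.5, 103.5]
ee_rot: [-0.0, 0.794, 0.608, -0.0]
force: [0.3, -0.1, -4.5]
grip_width: 0.146
grip_force: 58.9
```

Emit:
send_rows(
  targets=[
    {"offset":[0,0,-0.1],"spin":0},
    {"offset":[0,0,-0.1],"spin":0},
  ],
)

```text
time_s: 9.72
eef_pos: [544.4, 142.5, 102.7]
ee_rot: [-0.0, 0.794, 0.608, -0.0]
force: [-0.0, 0.8, -5.9]
grip_width: 0.151
grip_force: 58.9
```

Emit:
send_rows(
  targets=[
    {"offset":[0,0,-0.05],"spin":0},
    {"offset":[0,0,-0.1],"spin":0},
  ],
)

```text
time_s: 9.88
eef_pos: [544.5, 142.5, 102.1]
ee_rot: [0.0, 0.794, 0.608, 0.0]
force: [-1.4, -0.2, 0.1]
grip_width: 0.151
grip_force: 59.7
```

Emit:
send_rows(
  targets=[
    {"offset":[0,0,-0.05],"spin":0},
    {"offset":[0,0,-0.1],"spin":0},
  ],
)

```text
time_s: 10.05
eef_pos: [544.5, 142.5, 101.7]
ee_rot: [0.0, 0.794, 0.608, 0.0]
force: [-5.5, 0.2, 9.4]
grip_width: 0.149
grip_force: 60.7
```

```bash
python3 - <<'E'
from h import *
c,V=w2c('wrist'); im,D=ctrl.capture('wrist'); P=cloud(c,V,D); print('plate z',np.median(P[90:130,180:450,2]).round(1),'left/right',np.median(P[90:250,160:200,2]),np.median(P[90:250,430:470,2]))
a=ctrl.capture('scene')[0];b=ctrl.capture('side')[0]
A=cv2.resize(a[190:350,250:430],(400,355));B=cv2.resize(b[160:320,240:420],(400,355)); save('set',np.hstack([A,B]))
E
```

```text
plate z 98.0 left/right 98.00487587343149 98.07964041666047
```

View pics/set.png

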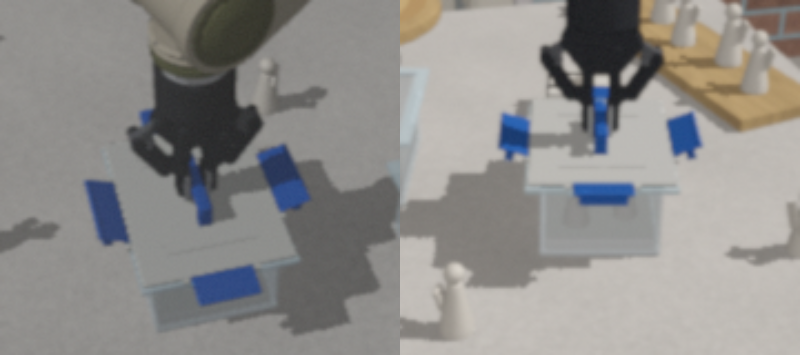

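The lid sits flat on the box, plate top at z 98 (origin 92), and all four clips stand out. Release, lift, shut the fingers, and go over to the left clip.

Emit:
send_rows(
  targets=[
    {"offset":[0,0,0.1],"spin":0},
    {"offset":[0,0,0.1],"spin":0},
    {"offset":[0,0,0.1],"spin":0},
    {"offset":[0,0,0.1],"spin":0},
    {"offset":[0,0,0.1],"spin":0},
    {"offset":[0,0,0.1],"spin":0},
  ],
  grip=0.5,
)

```text
time_s: 10.7
eef_pos: [544.5, 142.5, 101.7]
ee_rot: [0.0, 0.794, 0.608, 0.0]
force: [-0.3, -0.4, 0.1]
grip_width: 0.501
grip_force: 0.0
```

Emit:
send_rows(
  targets=[
    {"offset":[0,0,1],"spin":0},
    {"offset":[0,0,3],"spin":0},
    {"offset":[0,0,5.5],"spin":0},
    {"offset":[0,0,7],"spin":0},
    {"offset":[0,0,7],"spin":0},
    {"offset":[0,0,7],"spin":0},
  ],
)

```text
time_s: 11.2
eef_pos: [544.6, 142.6, 172.6]
ee_rot: [0.0, 0.794, 0.608, 0.001]
force: [-1.0, -0.6, 0.1]
grip_width: 0.498
grip_force: 0.0
```

```bash
cat > m.py <<'E'
from rect import *
import sys
n=sys.argv[1]; c,V=w2c('wrist'); s=ctrl.sense(); im,D=ctrl.capture('wrist'); save(n,im); P=cloud(c,V,D); np.savez(n,im=im,D=D,P=P,V=V,f=[c['fx'],c['cx'],c['cy']])
b=(im[...,2].astype(int)-im[...,0]>60); k,l,st,ce=cv2.connectedComponentsWithStats(b.astype(np.uint8))
C=np.array([544.7,143.9]);t=-.262; R=np.array([[np.cos(t),np.sin(t)],[-np.sin(t),np.cos(t)]])
print(s['eef_pos'].round(1),s['force'].round(1))
for i in range(1,k):
    if st[i,4]>150:
        q=P[cv2.erode((l==i).astype(np.uint8),np.ones((3,3)))>0]; L=(q[:,:2]-C)@R.T
        print(ce[i].round(),'lidx',np.percentile(L[:,0],[2,98]).round(1),'lidy',np.percentile(L[:,1],[2,98]).round(1),'z',np.percentile(q[:,2],[2,98]).round(1))
E
python3 m.py rel
```

```text
[544.6 142.6 172.6] [-1.  -0.6  0.1]
[316.  55.] lidx [-28.1  27.7] lidy [ 95.7 126.6] z [ 96.9 100.7]
[170. 246.] lidx [-104.5  -76.2] lidy [-36.8  38.3] z [ 97.9 108.7]
[461. 247.] lidx [ 75.6 102.6] lidy [-36.8  38.1] z [ 98.3 111.9]
[316. 255.] lidx [-6.   5.5] lidy [-35.8  38.2] z [122.8 125.6]
[316. 387.] lidx [-27.9  27.2] lidy [-110.4  -95.7] z [ 97.5 102.9]
```

Emit:
send_rows(
  targets=[
    {"offset":[0.8,3,0],"spin":0},
    {"offset":[1.6,6,0],"spin":0},
    {"offset":[2.4,9,0],"spin":0},
    {"offset":[3.2,12,0],"spin":0},
    {"offset":[3.2,12,0],"spin":0},
    {"offset":[3.2,12,-3],"spin":0},
    {"offset":[3.2,12,-5.5],"spin":0},
    {"offset":[3.2,12,-6],"spin":0},
  ],
  grip=0,
)

```text
time_s: 11.92
eef_pos: [573.9, 261.7, 106.3]
ee_rot: [-0.002, 0.794, 0.608, -0.004]
force: [-0.9, -0.0, -1.1]
grip_width: -0.0
grip_force: 0.0
```

Emit:
send_rows(
  targets=[
    {"offset":[0,0,-0.3],"spin":0},
    {"offset":[0,0,-0.6],"spin":0},
    {"offset":[0,0,-0.9],"spin":0},
    {"offset":[0,0,-1.2],"spin":0},
  ],
)

```text
time_s: 12.25
eef_pos: [577.0, 262.5, 100.8]
ee_rot: [0.0, 0.794, 0.608, 0.001]
force: [-0.5, -0.0, 0.1]
grip_width: 0.003
grip_force: 0.0
```

Emit:
send_rows(
  targets=[
    {"offset":[0,0,-0.2],"spin":0},
    {"offset":[0,0,-0.4],"spin":0},
    {"offset":[0,0,-0.6],"spin":0},
  ],
)

```text
time_s: 12.5
eef_pos: [576.7, 262.7, 94.2]
ee_rot: [0.0, 0.794, 0.608, 0.001]
force: [0.7, -0.2, 1.0]
grip_width: 0.001
grip_force: 0.7
```

Emit:
send_rows(
  targets=[
    {"offset":[0,0,-0.25],"spin":0},
    {"offset":[0,0,-0.5],"spin":0},
    {"offset":[0,0,-0.75],"spin":0},
    {"offset":[0,0,-1],"spin":0},
  ],
)

```text
time_s: 12.83
eef_pos: [576.4, 262.5, 83.5]
ee_rot: [-0.0, 0.794, 0.608, -0.0]
force: [-0.8, 0.9, 0.9]
grip_width: -0.001
grip_force: 0.4
```

Emit:
send_rows(
  targets=[
    {"offset":[0,0,-0.2],"spin":0},
    {"offset":[0,0,-0.4],"spin":0},
    {"offset":[0,0,-0.6],"spin":0},
    {"offset":[0,0,-0.8],"spin":0},
  ],
)

```text
time_s: 13.17
eef_pos: [576.4, 262.5, 75.6]
ee_rot: [-0.0, 0.794, 0.608, -0.0]
force: [0.6, -0.4, 1.0]
grip_width: -0.002
grip_force: 0.3
```

Emit:
send_rows(
  targets=[
    {"offset":[0,0,-0.2],"spin":0},
    {"offset":[0,0,-0.4],"spin":0},
    {"offset":[0,0,-0.6],"spin":0},
    {"offset":[0,0,-0.8],"spin":0},
  ],
)

```text
time_s: 13.5
eef_pos: [576.4, 262.5, 67.6]
ee_rot: [0.0, 0.794, 0.608, 0.0]
force: [-0.4, 0.4, -0.3]
grip_width: 0.0
grip_force: 0.3
```

Emit:
send_rows(
  targets=[
    {"offset":[-0.03,-0.1,-0.2],"spin":0},
    {"offset":[-0.05,-0.2,-0.3],"spin":0},
    {"offset":[-0.08,-0.3,-0.3],"spin":0},
  ],
)

```text
time_s: 13.75
eef_pos: [575.5, 259.4, 64.4]
ee_rot: [-0.0, 0.794, 0.608, -0.0]
force: [0.7, 0.4, 0.3]
grip_width: 0.001
grip_force: 0.7
```

Emit:
send_rows(
  targets=[
    {"offset":[-0.01,-0.05,0],"spin":0},
    {"offset":[-0.03,-0.1,0],"spin":0},
  ],
)

```text
time_s: 13.92
eef_pos: [575.3, 258.5, 64.7]
ee_rot: [-0.0, 0.794, 0.608, 0.0]
force: [0.6, 2.1, -1.3]
grip_width: -0.001
grip_force: 0.9
```

Emit:
send_rows(
  targets=[
    {"offset":[-0.01,-0.05,0],"spin":0},
    {"offset":[-0.03,-0.1,0],"spin":0},
  ],
)

```text
time_s: 14.08
eef_pos: [575.1, 257.6, 64.9]
ee_rot: [-0.0, 0.794, 0.608, 0.0]
force: [2.3, 1.6, -1.1]
grip_width: 0.007
grip_force: 0.9
```

Emit:
send_rows(
  targets=[
    {"offset":[-0.01,-0.05,0],"spin":0},
    {"offset":[-0.03,-0.1,0],"spin":0},
  ],
)

```text
time_s: 14.25
eef_pos: [574.8, 256.6, 64.9]
ee_rot: [-0.0, 0.794, 0.608, 0.0]
force: [0.4, 1.8, -1.3]
grip_width: 0.002
grip_force: 1.1
```

Emit:
send_rows(
  targets=[
    {"offset":[-0.01,-0.05,0],"spin":0},
    {"offset":[-0.01,-0.05,0],"spin":0},
  ],
)

```text
time_s: 14.42
eef_pos: [574.7, 256.1, 64.9]
ee_rot: [-0.0, 0.794, 0.608, 0.0]
force: [-0.2, 2.8, 0.1]
grip_width: -0.002
grip_force: 1.0
```

Emit:
send_rows(
  targets=[
    {"offset":[-0.01,-0.05,0],"spin":0},
    {"offset":[-0.01,-0.05,0],"spin":0},
  ],
)

```text
time_s: 14.58
eef_pos: [574.6, 255.5, 64.9]
ee_rot: [-0.0, 0.794, 0.608, 0.0]
force: [0.8, 2.6, -0.2]
grip_width: -0.001
grip_force: 1.1
```

Emit:
send_rows(
  targets=[
    {"offset":[-0.01,-0.05,0],"spin":0},
    {"offset":[-0.01,-0.05,0],"spin":0},
  ],
)

```text
time_s: 14.75
eef_pos: [574.4, 255.0, 64.9]
ee_rot: [0.0, 0.794, 0.608, 0.0]
force: [0.5, 3.4, -0.8]
grip_width: -0.002
grip_force: 1.1
```

Emit:
send_rows(
  targets=[
    {"offset":[-0.01,-0.05,0],"spin":0},
    {"offset":[-0.01,-0.05,0],"spin":0},
  ],
)

```text
time_s: 14.92
eef_pos: [574.3, 254.4, 64.8]
ee_rot: [-0.0, 0.794, 0.608, -0.0]
force: [0.4, 2.6, 0.0]
grip_width: 0.003
grip_force: 1.0
```

Emit:
send_rows(
  targets=[
    {"offset":[-0.01,-0.05,0],"spin":0},
    {"offset":[-0.01,-0.05,0],"spin":0},
  ],
)

```text
time_s: 15.08
eef_pos: [574.2, 253.9, 64.8]
ee_rot: [0.0, 0.794, 0.608, -0.0]
force: [0.5, 3.9, 0.1]
grip_width: 0.0
grip_force: 1.0
```

Emit:
send_rows(
  targets=[
    {"offset":[-0.01,-0.05,0],"spin":0},
    {"offset":[-0.01,-0.05,0],"spin":0},
  ],
)

```text
time_s: 15.25
eef_pos: [574.1, 253.4, 64.8]
ee_rot: [0.0, 0.794, 0.608, -0.0]
force: [0.3, 1.4, 0.7]
grip_width: 0.007
grip_force: 0.9
```

Emit:
send_rows(
  targets=[
    {"offset":[-0.01,-0.05,0],"spin":0},
    {"offset":[-0.01,-0.05,0],"spin":0},
  ],
)

```text
time_s: 15.42
eef_pos: [574.0, 252.9, 64.8]
ee_rot: [0.0, 0.794, 0.608, -0.0]
force: [0.4, 1.9, 0.2]
grip_width: -0.001
grip_force: 0.9
```

Emit:
send_rows(
  targets=[
    {"offset":[-0.01,-0.05,0],"spin":0},
    {"offset":[-0.01,-0.05,0],"spin":0},
  ],
)

```text
time_s: 15.58
eef_pos: [573.9, 252.4, 64.7]
ee_rot: [-0.0, 0.794, 0.608, -0.0]
force: [-0.1, 1.4, -0.3]
grip_width: -0.001
grip_force: 0.8
```

Emit:
send_rows(
  targets=[
    {"offset":[-0.01,-0.05,0],"spin":0},
    {"offset":[-0.01,-0.05,0],"spin":0},
  ],
)

```text
time_s: 15.75
eef_pos: [573.9, 252.3, 64.8]
ee_rot: [-0.0, 0.794, 0.608, 0.0]
force: [0.8, 5.6, -1.0]
grip_width: 0.0
grip_force: 2.3
```

Emit:
send_rows(
  targets=[
    {"offset":[-0.01,-0.03,0],"spin":0},
    {"offset":[-0.01,-0.03,0],"spin":0},
  ],
)

```text
time_s: 15.92
eef_pos: [573.9, 252.3, 64.9]
ee_rot: [-0.0, 0.794, 0.608, 0.001]
force: [1.0, 5.3, -0.7]
grip_width: 0.0
grip_force: 3.1
```

Emit:
send_rows(
  targets=[
    {"offset":[-0.01,-0.03,0],"spin":0},
    {"offset":[-0.01,-0.03,0],"spin":0},
  ],
)

```text
time_s: 16.08
eef_pos: [573.8, 252.0, 65.1]
ee_rot: [-0.0, 0.794, 0.608, 0.001]
force: [1.4, 5.6, 0.1]
grip_width: 0.002
grip_force: 3.0
```

Emit:
send_rows(
  targets=[
    {"offset":[-0.01,-0.04,0],"spin":0},
    {"offset":[-0.01,-0.04,0],"spin":0},
  ],
)

```text
time_s: 16.25
eef_pos: [573.8, 251.9, 65.2]
ee_rot: [-0.0, 0.794, 0.608, 0.001]
force: [2.2, 9.0, -0.5]
grip_width: 0.001
grip_force: 4.0
```

Emit:
send_rows(
  targets=[
    {"offset":[-0.01,-0.03,0],"spin":0},
    {"offset":[-0.01,-0.03,0],"spin":0},
  ],
)

```text
time_s: 16.42
eef_pos: [573.8, 251.9, 65.2]
ee_rot: [-0.0, 0.794, 0.608, 0.001]
force: [2.2, 8.4, -0.5]
grip_width: 0.002
grip_force: 4.8
```

Emit:
send_rows(
  targets=[
    {"offset":[-0.01,-0.04,0],"spin":0},
    {"offset":[-0.01,-0.04,0],"spin":0},
  ],
)

```text
time_s: 16.58
eef_pos: [573.8, 251.8, 65.3]
ee_rot: [-0.0, 0.794, 0.608, 0.002]
force: [2.7, 11.5, 0.2]
grip_width: 0.001
grip_force: 5.9
```

Emit:
send_rows(
  targets=[
    {"offset":[-0.01,-0.03,0],"spin":0},
    {"offset":[-0.01,-0.03,0],"spin":0},
  ],
)

```text
time_s: 16.75
eef_pos: [573.8, 251.8, 65.3]
ee_rot: [-0.0, 0.794, 0.608, 0.002]
force: [3.2, 13.2, -0.5]
grip_width: 0.002
grip_force: 6.7
```

Emit:
send_rows(
  targets=[
    {"offset":[-0.01,-0.03,0],"spin":0},
    {"offset":[-0.01,-0.03,0],"spin":0},
  ],
)

```text
time_s: 16.92
eef_pos: [573.8, 251.8, 65.3]
ee_rot: [-0.001, 0.794, 0.608, 0.002]
force: [3.7, 14.7, -1.3]
grip_width: 0.005
grip_force: 7.5
```

Emit:
send_rows(
  targets=[
    {"offset":[-0.01,-0.02,0],"spin":0},
    {"offset":[-0.01,-0.02,0],"spin":0},
  ],
)

```text
time_s: 17.08
eef_pos: [573.8, 251.8, 65.3]
ee_rot: [-0.001, 0.794, 0.608, 0.003]
force: [4.7, 14.7, -0.6]
grip_width: -0.001
grip_force: 8.1
```

Emit:
send_rows(
  targets=[
    {"offset":[-0.01,-0.03,0],"spin":0},
    {"offset":[-0.01,-0.03,0],"spin":0},
  ],
)

```text
time_s: 17.25
eef_pos: [573.8, 251.8, 65.4]
ee_rot: [-0.001, 0.794, 0.608, 0.003]
force: [5.1, 17.3, -2.0]
grip_width: 0.004
grip_force: 8.9
```

Emit:
send_rows(
  targets=[
    {"offset":[0.1,0.5,0],"spin":0},
    {"offset":[0.4,1.5,0],"spin":0},
    {"offset":[0.8,3,0],"spin":0},
    {"offset":[1.4,5,3],"spin":0},
    {"offset":[1.4,5,6],"spin":0},
    {"offset":[1.4,5,9],"spin":0},
    {"offset":[1.4,5,10],"spin":0},
    {"offset":[1.4,5,10],"spin":0},
  ],
)

```text
time_s: 17.92
eef_pos: [588.0, 299.6, 167.7]
ee_rot: [0.001, 0.794, 0.608, 0.002]
force: [0.6, -0.0, 0.3]
grip_width: 0.004
grip_force: 0.0
```

```bash
python3 m.py left1; python3 - <<'E'
from h import *
d=np.load('left1.npz'); save('left1c',d['im'][0:420])
E
```

```text
[588.  299.6 167.7] [ 0.6 -0.   0.3]
```

View pics/left1c.png

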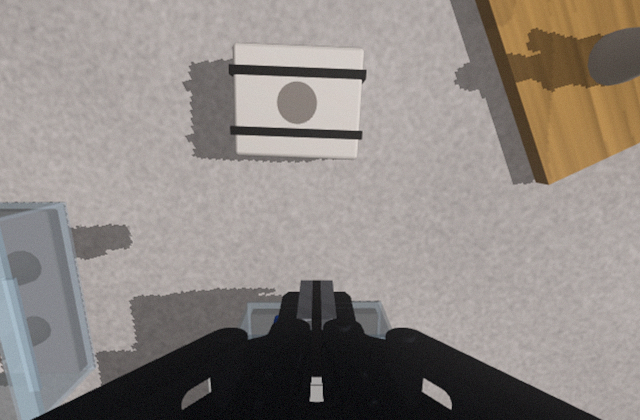

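Only the mould and the shut fingers show (316,300); the clip is hidden behind them. The feel was clear though: force dropped at y≈253.5, then a firm stop 2 mm later, as described for a snap. On to the right clip, same orientation.

Emit:
send_rows(
  targets=[
    {"offset":[-1,-3.9,0],"spin":0},
    {"offset":[-2.1,-7.8,0],"spin":0},
    {"offset":[-3.2,-11.7,0],"spin":0},
    {"offset":[-4.3,-15.6,0],"spin":0},
    {"offset":[-5.3,-19.5,0],"spin":0},
    {"offset":[-6.4,-23.4,0],"spin":0},
    {"offset":[-7.5,-27.4,0],"spin":0},
    {"offset":[-7.5,-27.4,0],"spin":0},
  ],
)

```text
time_s: 18.63
eef_pos: [509.8, 19.8, 162.9]
ee_rot: [-0.001, 0.795, 0.606, -0.002]
force: [-0.2, -0.6, 0.5]
grip_width: 0.004
grip_force: 0.0
```

Emit:
send_rows(
  targets=[
    {"offset":[0,0,0],"spin":0},
    {"offset":[0,0,-2],"spin":0},
    {"offset":[0,0,-4],"spin":0},
    {"offset":[0,0,-5.5],"spin":0},
    {"offset":[0,0,-6],"spin":0},
    {"offset":[0,0,-6.3],"spin":0},
    {"offset":[0,0,-6.6],"spin":0},
    {"offset":[0,0,-6.9],"spin":0},
  ],
)

```text
time_s: 19.3
eef_pos: [512.2, 25.6, 96.1]
ee_rot: [0.0, 0.794, 0.609, 0.0]
force: [-2.1, -0.2, 2.0]
grip_width: -0.0
grip_force: 1.0
```

Emit:
send_rows(
  targets=[
    {"offset":[0,0,-0.2],"spin":0},
    {"offset":[0,0,-0.4],"spin":0},
    {"offset":[0,0,-0.6],"spin":0},
    {"offset":[0,0,-0.8],"spin":0},
    {"offset":[0,0,-1],"spin":0},
    {"offset":[0,0,-1.2],"spin":0},
  ],
)

```text
time_s: 19.8
eef_pos: [512.0, 25.1, 83.7]
ee_rot: [0.0, 0.794, 0.608, 0.0]
force: [-0.5, -0.6, 1.0]
grip_width: -0.0
grip_force: 0.5
```

Emit:
send_rows(
  targets=[
    {"offset":[0,0,-0.25],"spin":0},
    {"offset":[0,0,-0.5],"spin":0},
    {"offset":[0,0,-0.75],"spin":0},
    {"offset":[0,0,-1],"spin":0},
    {"offset":[0,0,-1.3],"spin":0},
    {"offset":[0,0,-1.6],"spin":0},
    {"offset":[0,0,-1.9],"spin":0},
  ],
)

```text
time_s: 20.38
eef_pos: [511.9, 25.2, 64.4]
ee_rot: [-0.0, 0.794, 0.608, -0.0]
force: [-0.7, -1.2, -0.2]
grip_width: 0.002
grip_force: 0.1
```

Emit:
send_rows(
  targets=[
    {"offset":[0.03,0.1,0],"spin":0},
    {"offset":[0.05,0.2,0],"spin":0},
    {"offset":[0.08,0.3,0],"spin":0},
    {"offset":[0.1,0.35,0],"spin":0},
    {"offset":[0.11,0.4,0],"spin":0},
  ],
)

```text
time_s: 20.8
eef_pos: [512.5, 28.6, 64.3]
ee_rot: [-0.0, 0.794, 0.608, -0.001]
force: [-1.4, -5.9, -3.1]
grip_width: -0.001
grip_force: 3.0
```

Emit:
send_rows(
  targets=[
    {"offset":[0.01,0.05,0],"spin":0},
    {"offset":[0.03,0.1,0],"spin":0},
  ],
)

```text
time_s: 20.97
eef_pos: [512.9, 29.7, 64.6]
ee_rot: [0.0, 0.794, 0.608, -0.001]
force: [-2.4, -6.8, -2.2]
grip_width: -0.003
grip_force: 2.6
```

Emit:
send_rows(
  targets=[
    {"offset":[0.01,0.05,0],"spin":0},
    {"offset":[0.03,0.1,0],"spin":0},
  ],
)

```text
time_s: 21.13
eef_pos: [513.3, 30.7, 64.7]
ee_rot: [0.0, 0.794, 0.608, -0.001]
force: [-2.4, -5.4, -1.6]
grip_width: -0.001
grip_force: 2.2
```

Emit:
send_rows(
  targets=[
    {"offset":[0.01,0.05,0],"spin":0},
    {"offset":[0.03,0.1,0],"spin":0},
  ],
)

```text
time_s: 21.3
eef_pos: [513.7, 31.6, 64.9]
ee_rot: [0.0, 0.794, 0.608, -0.001]
force: [-2.3, -5.0, 0.6]
grip_width: 0.001
grip_force: 2.4
```

Emit:
send_rows(
  targets=[
    {"offset":[0.01,0.05,0],"spin":0},
    {"offset":[0.03,0.1,0],"spin":0},
  ],
)

```text
time_s: 21.47
eef_pos: [514.1, 32.6, 64.9]
ee_rot: [0.0, 0.794, 0.608, -0.001]
force: [-1.9, -5.8, 0.1]
grip_width: -0.0
grip_force: 2.8
```

Emit:
send_rows(
  targets=[
    {"offset":[0.01,0.05,0],"spin":0},
    {"offset":[0.01,0.05,0],"spin":0},
  ],
)

```text
time_s: 21.63
eef_pos: [514.1, 33.1, 64.8]
ee_rot: [0.0, 0.794, 0.608, -0.001]
force: [-2.2, -5.4, -0.9]
grip_width: -0.002
grip_force: 2.7
```

Emit:
send_rows(
  targets=[
    {"offset":[0.01,0.05,0],"spin":0},
    {"offset":[0.01,0.05,0],"spin":0},
  ],
)

```text
time_s: 21.8
eef_pos: [514.2, 33.5, 64.7]
ee_rot: [0.0, 0.794, 0.608, -0.001]
force: [-1.8, -6.0, -2.6]
grip_width: -0.003
grip_force: 3.1
```

Emit:
send_rows(
  targets=[
    {"offset":[0.01,0.05,0],"spin":0},
    {"offset":[0.01,0.05,0],"spin":0},
  ],
)

```text
time_s: 21.97
eef_pos: [514.3, 33.9, 64.6]
ee_rot: [0.0, 0.794, 0.608, -0.001]
force: [-0.8, -6.8, -3.7]
grip_width: 0.0
grip_force: 3.5
```

Emit:
send_rows(
  targets=[
    {"offset":[0.02,0.05,0],"spin":0},
    {"offset":[0.02,0.05,0],"spin":0},
  ],
)

```text
time_s: 22.13
eef_pos: [514.3, 34.0, 64.5]
ee_rot: [0.0, 0.794, 0.608, -0.001]
force: [-1.7, -10.1, -3.9]
grip_width: -0.004
grip_force: 5.4
```

Emit:
send_rows(
  targets=[
    {"offset":[0.01,0.04,0],"spin":0},
    {"offset":[0.01,0.04,0],"spin":0},
  ],
)

```text
time_s: 22.3
eef_pos: [514.4, 34.1, 64.5]
ee_rot: [0.001, 0.794, 0.608, -0.002]
force: [-3.6, -12.8, -2.6]
grip_width: -0.003
grip_force: 6.7
```

Emit:
send_rows(
  targets=[
    {"offset":[0.01,0.03,0],"spin":0},
    {"offset":[0.01,0.03,0],"spin":0},
  ],
)

```text
time_s: 22.47
eef_pos: [514.4, 34.1, 64.6]
ee_rot: [0.001, 0.794, 0.608, -0.002]
force: [-3.8, -15.5, -1.0]
grip_width: 0.001
grip_force: 7.8
```

Emit:
send_rows(
  targets=[
    {"offset":[0.01,0.03,0],"spin":0},
    {"offset":[0.01,0.03,0],"spin":0},
  ],
)

```text
time_s: 22.63
eef_pos: [514.4, 34.1, 64.6]
ee_rot: [0.001, 0.794, 0.608, -0.002]
force: [-4.1, -16.3, -0.8]
grip_width: 0.001
grip_force: 8.9
```

```bash
cat > v.py <<'E'
import sys
from h import *
a=ctrl.capture('scene')[0];b=ctrl.capture('side')[0]
A=cv2.resize(a[225:345,285:400],(400,417),interpolation=cv2.INTER_CUBIC);B=cv2.resize(b[190:290,280:380],(400,400),interpolation=cv2.INTER_CUBIC); B=np.pad(B,((0,17),(0,0),(0,0))); save(sys.argv[1],np.hstack([A,B]))
E
python3 v.py right1
```

```text
(no output)
```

View pics/right1.png

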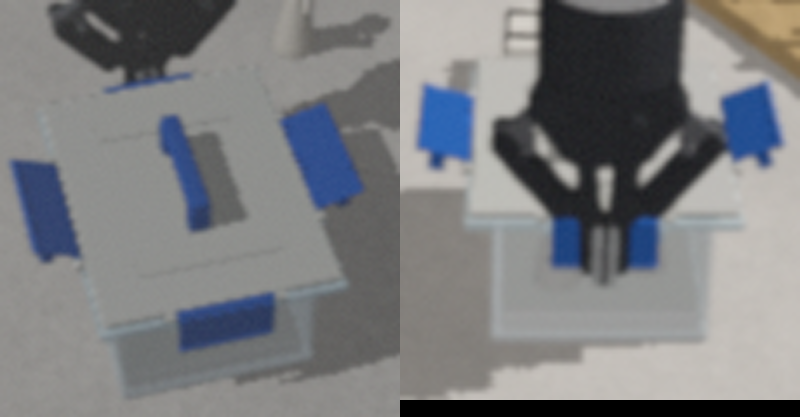

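The scene half shows the left clip hanging flush (228,320), and the side half shows the right clip down behind the fingers (605,245). No force drop has been felt on the right one yet, so I press on gently.

Emit:
send_rows(
  targets=[
    {"offset":[0,0.02,0],"spin":0},
    {"offset":[0,0.02,0],"spin":0},
  ],
)

```text
time_s: 22.9
eef_pos: [514.4, 34.1, 64.6]
ee_rot: [0.001, 0.794, 0.608, -0.002]
force: [-5.0, -19.1, -2.6]
grip_width: -0.006
grip_force: 9.5
```

Emit:
send_rows(
  targets=[
    {"offset":[0,0,0],"spin":0},
    {"offset":[0,0,0],"spin":0},
  ],
)

```text
time_s: 23.07
eef_pos: [514.4, 34.1, 64.6]
ee_rot: [0.001, 0.794, 0.608, -0.002]
force: [-5.2, -18.2, -1.9]
grip_width: -0.002
grip_force: 9.4
```

Emit:
send_rows(
  targets=[
    {"offset":[-0.2,-0.7,0],"spin":0},
    {"offset":[-0.6,-2,0],"spin":0},
    {"offset":[-0.8,-3,3],"spin":0},
    {"offset":[-0.8,-3,6.5],"spin":0},
    {"offset":[-0.8,-3,10],"spin":0.12},
    {"offset":[0,-2.5,12.5],"spin":0.24},
    {"offset":[2,-2,12.5],"spin":0.36},
    {"offset":[3.9,-1.3,12.5],"spin":0.48},
  ],
)

```text
time_s: 23.73
eef_pos: [555.4, 23.5, 192.2]
ee_rot: [0.002, 0.624, 0.781, 0.001]
force: [-0.4, -0.7, 0.6]
grip_width: 0.001
grip_force: 0.0
```

Emit:
send_rows(
  targets=[
    {"offset":[0,0,0],"spin":0.12},
    {"offset":[0,0,0],"spin":0.24},
    {"offset":[0,0,0],"spin":0.36},
    {"offset":[0,0,0],"spin":0.48},
    {"offset":[0,0,0],"spin":0.6},
    {"offset":[0,0,0],"spin":0.72},
    {"offset":[0,0,0],"spin":0.84},
    {"offset":[0,0,0],"spin":0.96},
  ],
)

```text
time_s: 24.4
eef_pos: [554.1, 23.7, 190.0]
ee_rot: [0.0, 0.193, 0.981, 0.0]
force: [0.2, 0.6, 0.0]
grip_width: -0.004
grip_force: 0.0
```

Emit:
send_rows(
  targets=[
    {"offset":[0,0,0],"spin":0.13},
    {"offset":[0,0,0],"spin":0.13},
    {"offset":[0,0,0],"spin":0.13},
  ],
)

```text
time_s: 24.65
eef_pos: [554.1, 23.6, 190.0]
ee_rot: [0.0, 0.133, 0.991, 0.0]
force: [0.3, 0.7, 0.1]
grip_width: -0.0
grip_force: 0.0
```

```bash
python3 m.py right2
```

```text
[554.1  23.6 190. ] [0.3 0.7 0.1]
[509.  28.] lidx [-101.6  -75.8] lidy [-39.   36.3] z [ 97.4 107. ]
[337. 181.] lidx [-28.4  27.1] lidy [-101.6  -96.5] z [93.9 98.7]
[632. 193.] lidx [-13.6  28. ] lidy [94.  97.7] z [96.6 99.7]
[506. 187.] lidx [-5.5  5.3] lidy [-38.8  34.9] z [122.5 125.4]
[476. 310.] lidx [ 76.1 102.2] lidy [-38.6  36. ] z [ 98.1 111.3]
```

View pics/right2.png

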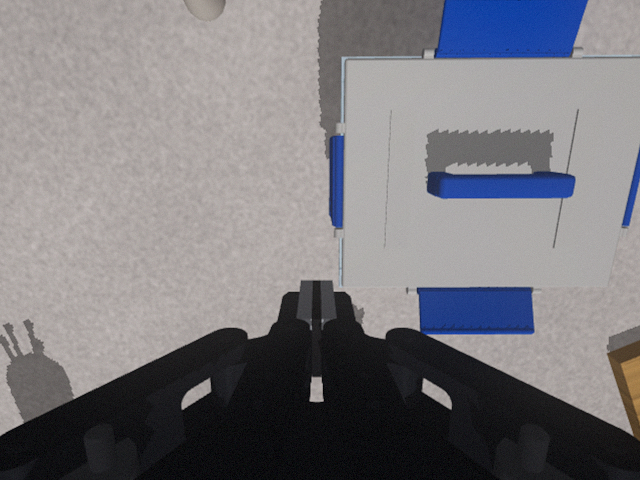

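The right clip hangs down at (337,181) beside the plate; the plate edge is at column 343. I'll compare its outline with what a shut and a half-caught clip would show.

```bash
cat > q.py <<'E'
from h import *
d=np.load('right2.npz');im=d['im'].astype(int);V=d['V'];f,cx,cy=d['f']
t=-.262;ex=np.array([np.cos(t),np.sin(t)]);ey=np.array([-np.sin(t),np.cos(t)]);C=np.array([544.7,143.9])
def px(lx,ly,z):
    w=C+lx*ex+ly*ey; p=V@np.array([w[0],w[1],z,1]); return np.array([f*p[0]/p[2]+cx,f*p[1]/p[2]+cy]).round(1)
b=(im[...,2]-im[...,0])
for r in (150,165,180,195,210): print(r,'blue',[ (c,int(b[r,c])) for c in range(325,348)])
g=im.sum(2)
print('plate edge row 90',[(c,int(g[90,c])) for c in range(336,352)])
for s in (-1,0,1): print('shift',s,'plate corner',px(-40,-95+s,98),px(-75,-95+s,98))
for phi in (1.58,1.53,1.45,1.35):
    S,Co=np.sin(phi),np.cos(phi)
    o=97.5+31*Co+4.5*S; z=95-31*S+4.5*Co; i=97.5+31*Co; 
    print(phi,'bottom outer',px(0,-o,z),'top outer',px(0,-(97.5+4.5*S),95+4.5*Co),'endcols',px(40,-o,z),px(-40,-o,z))
E
python3 q.py
```

```text
150 blue [(325, -9), (326, -6), (327, -7), (328, -5), (329, 19), (330, 47), (331, 33), (332, 54), (333, 93), (334, 93), (335, 66), (336, 88), (337, 103), (338, 109), (339, 117), (340, 116), (341, 109), (342, 104), (343, 43), (344, -12), (345, -7), (346, -5), (347, -3)]
165 blue [(325, -9), (326, -10), (327, -12), (328, -4), (329, 20), (330, 51), (331, 33), (332, 59), (333, 103), (334, 96), (335, 70), (336, 90), (337, 100), (338, 112), (339, 116), (340, 113), (341, 109), (342, 103), (343, 43), (344, -8), (345, -3), (346, -4), (347, -7)]
180 blue [(325, -6), (326, -11), (327, -10), (328, -5), (329, 20), (330, 48), (331, 35), (332, 59), (333, 108), (334, 97), (335, 67), (336, 91), (337, 105), (338, 113), (339, 119), (340, 113), (341, 110), (342, 89), (343, 26), (344, -6), (345, -7), (346, -4), (347, -4)]
195 blue [(325, -10), (326, -9), (327, -9), (328, -5), (329, 19), (330, 48), (331, 28), (332, 61), (333, 106), (334, 97), (335, 75), (336, 93), (337, 105), (338, 113), (339, 115), (340, 114), (341, 107), (342, 82), (343, 16), (344, -3), (345, -4), (346, -2), (347, -4)]
210 blue [(325, -
[... 278 characters left out ...]
18), (337, 310), (338, 309), (339, 299), (340, 315), (341, 439), (342, 559), (343, 483), (344, 365), (345, 390), (346, 466), (347, 504), (348, 529), (349, 530), (350, 512), (351, 528)]
shift -1 plate corner [343.  118.8] [343.9  57.4]
shift 0 plate corner [344.6 118.8] [345.5  57.4]
shift 1 plate corner [346.2 118.8] [347.2  57.4]
1.58 bottom outer [331.3 177.6] top outer [332.8 182.5] endcols [331.  229.5] [331.6 121.5]
1.53 bottom outer [329.3 177.7] top outer [332.8 182.5] endcols [329.1 229.6] [329.5 121.5]
1.45 bottom outer [326.  177.8] top outer [332.9 182.6] endcols [325.9 229.7] [326.1 121.4]
1.35 bottom outer [322.  177.9] top outer [333.1 182.7] endcols [322.1 230.1] [322.  121.4]
```

Emit:
send_rows(
  targets=[
    {"offset":[1,3.8,0],"spin":0},
    {"offset":[2,7.6,0],"spin":0},
    {"offset":[3,11.4,0],"spin":0},
    {"offset":[4,15.2,0],"spin":0},
    {"offset":[5,19,0],"spin":0},
    {"offset":[6,22.4,0],"spin":0},
    {"offset":[6,22.4,0],"spin":0},
    {"offset":[6,22.4,0],"spin":0},
  ],
)

```text
time_s: 25.37
eef_pos: [613.8, 249.0, 189.1]
ee_rot: [-0.0, 0.132, 0.991, -0.0]
force: [-0.4, -1.0, 0.0]
grip_width: -0.0
grip_force: 0.0
```

Emit:
send_rows(
  targets=[
    {"offset":[0,0,0],"spin":0},
    {"offset":[0,0,0],"spin":0},
  ],
)

```text
time_s: 25.53
eef_pos: [614.1, 246.3, 190.0]
ee_rot: [0.0, 0.133, 0.991, -0.0]
force: [-0.4, -0.3, -0.2]
grip_width: 0.001
grip_force: 0.0
```

```bash
python3 m.py left2; cat > q2.py <<'E'
from h import *
t=-.262;ex=np.array([np.cos(t),np.sin(t)]);ey=np.array([-np.sin(t),np.cos(t)]);C=np.array([544.7,143.9])
for n,s in (('right2',-1),('left2',1)):
    d=np.load(n+'.npz');im=d['im'].astype(int);V=d['V'];f,cx,cy=d['f']
    def px(lx,ly,z):
        w=C+lx*ex+ly*ey; p=V@np.array([w[0],w[1],z,1]); return np.array([f*p[0]/p[2]+cx,f*p[1]/p[2]+cy])
    c0,r0=px(0,s*97,96); c0=int(c0); r0=int(r0)
    prof=(im[r0-15:r0+15,:,2]-im[r0-15:r0+15,:,0]).mean(0); g=im.sum(2)
    e=int(px(-55,s*95,98)[1]); gp=g[e-4:e+4].mean(0)
    cols=range(c0-16,c0+17)
    print(n,r0,'blue',[(c,int(prof[c])) for c in cols]); print(' grey row',e,[(c,int(gp[c])) for c in cols])
    print(' plate pred',px(-55,s*95,98).round(1),'flange pred',px(-55,s*97,90).round(1))
    for phi in (1.58,1.53,1.45):
        S,Co=np.sin(phi),np.cos(phi); print(' ',phi,px(0,s*(97.5+31*Co+4.5*S),95-31*S+4.5*Co)[0].round(1),'top',px(0,s*(97.5+4.5*S),95+4.5*Co)[0].round(1))
E
python3 q2.py
```

```text
[614.1 246.3 190. ] [-0.4 -0.3 -0.2]
[112.  29.] lidx [-102.4  -76.1] lidy [-37.4  37.9] z [ 97.4 107.4]
[286. 180.] lidx [-28.4  27.1] lidy [ 95.3 100.7] z [94.6 99.6]
[117. 187.] lidx [-6.8  5.3] lidy [-36.4  37.8] z [121.9 125.3]
[150. 312.] lidx [ 75.8 102. ] lidy [-37.5  37.4] z [ 97.7 111.4]
right2 182 blue [(324, -9), (325, -8), (326, -9), (327, -9), (328, -5), (329, 17), (330, 48), (331, 32), (332, 58), (333, 104), (334, 95), (335, 67), (336, 92), (337, 104), (338, 113), (339, 117), (340, 114), (341, 109), (342, 87), (343, 22), (344, -6), (345, -4), (346, -3), (347, -3), (348, -4), (349, -3), (350, -4), (351, -3), (352, -4), (353, -3), (354, -3), (355, -4), (356, -3)]
 grey row 93 [(324, 317), (325, 310), (326, 305), (327, 306), (328, 304), (329, 307), (330, 313), (331, 312), (332, 310), (333, 316), (334, 314), (335, 310), (336, 313), (337, 315), (338, 313), (339, 311), (340, 314), (341, 429), (342, 553), (343, 487), (344, 360), (345, 405), (346, 466), (347, 513), (348, 526), (349, 525), (350, 524), (351, 525), (352, 524), (353, 525), (354, 524), (355, 525), (356, 523)]
 plat
[... 330 characters left out ...]
0), (287, 111), (288, 96), (289, 85), (290, 98), (291, 99), (292, 56), (293, 39), (294, 69), (295, 64), (296, 4), (297, -11), (298, -8), (299, -8), (300, -8), (301, -8)]
 grey row 93 [(269, 552), (270, 553), (271, 550), (272, 552), (273, 550), (274, 553), (275, 541), (276, 512), (277, 457), (278, 391), (279, 463), (280, 574), (281, 566), (282, 573), (283, 502), (284, 317), (285, 339), (286, 336), (287, 341), (288, 337), (289, 338), (290, 348), (291, 406), (292, 483), (293, 512), (294, 508), (295, 507), (296, 511), (297, 511), (298, 514), (299, 515), (300, 521), (301, 525)]
 plate pred [279.1  93.2] flange pred [283.5  94.7]
  1.58 295.0 top 292.8
  1.53 297.1 top 292.8
  1.45 300.3 top 292.7
```

Left matches a shut clip (outer edge 295.6, predicted 295.0). The right one stands about 1.5 px too far out, so it is half caught; I'll redo it pushing lower on the free edge. First the front clip, in the present orientation.

Emit:
send_rows(
  targets=[
    {"offset":[-3.5,-1.6,0],"spin":0},
    {"offset":[-7,-3.2,0],"spin":0},
    {"offset":[-10.5,-4.8,0],"spin":0},
    {"offset":[-14,-6.4,0],"spin":0},
    {"offset":[-16.8,-7.6,0],"spin":0},
    {"offset":[-16.8,-7.6,0],"spin":0},
    {"offset":[-16.8,-7.6,-3.5],"spin":0},
    {"offset":[-16.8,-7.6,-7],"spin":0},
  ],
)

```text
time_s: 26.25
eef_pos: [447.3, 170.8, 121.0]
ee_rot: [0.003, 0.133, 0.991, 0.001]
force: [0.1, -0.4, -0.4]
grip_width: 0.001
grip_force: 0.0
```

Emit:
send_rows(
  targets=[
    {"offset":[0,0,-0.3],"spin":0},
    {"offset":[0,0,-0.6],"spin":0},
    {"offset":[0,0,-0.9],"spin":0},
    {"offset":[0,0,-1.2],"spin":0},
    {"offset":[0,0,-1.5],"spin":0},
    {"offset":[0,0,-1.8],"spin":0},
    {"offset":[0,0,-2.1],"spin":0},
    {"offset":[0,0,-2.4],"spin":0},
  ],
)

```text
time_s: 26.92
eef_pos: [446.1, 171.5, 95.8]
ee_rot: [0.0, 0.131, 0.991, 0.0]
force: [-1.7, 0.9, 1.8]
grip_width: -0.001
grip_force: 1.1
```

Emit:
send_rows(
  targets=[
    {"offset":[0,0,-0.3],"spin":0},
    {"offset":[0,0,-0.6],"spin":0},
    {"offset":[0,0,-0.9],"spin":0},
    {"offset":[0,0,-1.2],"spin":0},
    {"offset":[0,0,-1.5],"spin":0},
    {"offset":[0,0,-1.8],"spin":0},
    {"offset":[0,0,-2.1],"spin":0},
    {"offset":[0,0,-2.4],"spin":0},
  ],
)

```text
time_s: 27.58
eef_pos: [445.9, 171.4, 71.4]
ee_rot: [-0.0, 0.131, 0.991, -0.0]
force: [-0.6, -0.0, 0.2]
grip_width: -0.002
grip_force: 0.3
```

Emit:
send_rows(
  targets=[
    {"offset":[0,0,-0.3],"spin":0},
    {"offset":[0,0,-0.6],"spin":0},
    {"offset":[0,0,-0.9],"spin":0},
    {"offset":[0,0,-1.2],"spin":0},
    {"offset":[0,0,-1.2],"spin":0},
  ],
)

```text
time_s: 28.0
eef_pos: [445.7, 171.4, 59.2]
ee_rot: [-0.0, 0.132, 0.991, -0.0]
force: [-0.4, 0.6, -0.3]
grip_width: -0.002
grip_force: 0.0
```

Emit:
send_rows(
  targets=[
    {"offset":[0.1,-0.03,0],"spin":0},
    {"offset":[0.2,-0.05,0],"spin":0},
    {"offset":[0.3,-0.08,0],"spin":0},
    {"offset":[0.4,-0.1,0],"spin":0},
  ],
)

```text
time_s: 28.33
eef_pos: [450.1, 170.4, 59.9]
ee_rot: [0.0, 0.131, 0.991, -0.0]
force: [-0.5, -0.4, -0.1]
grip_width: 0.004
grip_force: 0.4
```

Emit:
send_rows(
  targets=[
    {"offset":[0.05,-0.01,0],"spin":0},
    {"offset":[0.1,-0.03,0],"spin":0},
  ],
)

```text
time_s: 28.5
eef_pos: [451.1, 170.1, 59.8]
ee_rot: [-0.0, 0.132, 0.991, 0.0]
force: [-1.0, 0.5, -0.1]
grip_width: -0.001
grip_force: 0.6
```

Emit:
send_rows(
  targets=[
    {"offset":[0.05,-0.01,0],"spin":0},
    {"offset":[0.1,-0.03,0],"spin":0},
  ],
)

```text
time_s: 28.67
eef_pos: [451.7, 169.9, 59.6]
ee_rot: [-0.0, 0.132, 0.991, -0.0]
force: [-0.7, 1.1, -2.1]
grip_width: 0.002
grip_force: 1.1
```

Emit:
send_rows(
  targets=[
    {"offset":[0.05,-0.01,0],"spin":0},
    {"offset":[0.05,-0.01,0],"spin":0},
  ],
)

```text
time_s: 28.83
eef_pos: [452.2, 169.7, 59.6]
ee_rot: [-0.001, 0.132, 0.991, -0.0]
force: [-1.4, 1.2, -2.4]
grip_width: 0.0
grip_force: 1.3
```

Emit:
send_rows(
  targets=[
    {"offset":[0.05,-0.01,0],"spin":0},
    {"offset":[0.05,-0.01,0],"spin":0},
  ],
)

```text
time_s: 29.0
eef_pos: [452.7, 169.6, 59.6]
ee_rot: [-0.0, 0.131, 0.991, -0.0]
force: [-3.1, 0.1, -2.0]
grip_width: -0.003
grip_force: 1.5
```

Emit:
send_rows(
  targets=[
    {"offset":[0.05,-0.01,0],"spin":0},
    {"offset":[0.05,-0.01,0],"spin":0},
  ],
)

```text
time_s: 29.17
eef_pos: [453.4, 169.5, 59.7]
ee_rot: [-0.0, 0.131, 0.991, -0.0]
force: [-3.3, 0.1, -3.4]
grip_width: -0.0
grip_force: 1.7
```

Emit:
send_rows(
  targets=[
    {"offset":[0.05,-0.02,0],"spin":0},
    {"offset":[0.05,-0.02,0],"spin":0},
  ],
)

```text
time_s: 29.33
eef_pos: [454.1, 169.3, 59.8]
ee_rot: [0.0, 0.132, 0.991, -0.0]
force: [-4.0, 0.5, -2.7]
grip_width: -0.002
grip_force: 1.5
```

Emit:
send_rows(
  targets=[
    {"offset":[0.05,-0.01,0],"spin":0},
    {"offset":[0.05,-0.01,0],"spin":0},
  ],
)

```text
time_s: 29.5
eef_pos: [454.8, 169.2, 59.9]
ee_rot: [0.0, 0.132, 0.991, 0.0]
force: [-2.1, 0.7, -1.1]
grip_width: 0.0
grip_force: 1.3
```

Emit:
send_rows(
  targets=[
    {"offset":[0.04,-0.01,0],"spin":0},
    {"offset":[0.04,-0.01,0],"spin":0},
  ],
)

```text
time_s: 29.67
eef_pos: [454.9, 169.1, 59.8]
ee_rot: [-0.0, 0.132, 0.991, -0.0]
force: [-3.4, 0.9, -1.1]
grip_width: -0.003
grip_force: 1.9
```

Emit:
send_rows(
  targets=[
    {"offset":[0.04,-0.01,0],"spin":0},
    {"offset":[0.04,-0.01,0],"spin":0},
  ],
)

```text
time_s: 29.83
eef_pos: [455.0, 169.1, 59.8]
ee_rot: [-0.0, 0.131, 0.991, -0.0]
force: [-6.0, 2.1, -0.1]
grip_width: -0.003
grip_force: 2.8
```

Emit:
send_rows(
  targets=[
    {"offset":[0.04,-0.01,0],"spin":0},
    {"offset":[0.04,-0.01,0],"spin":0},
  ],
)

```text
time_s: 30.0
eef_pos: [455.1, 169.0, 59.7]
ee_rot: [-0.001, 0.132, 0.991, -0.0]
force: [-6.7, 0.9, 0.9]
grip_width: -0.0
grip_force: 3.5
```

Emit:
send_rows(
  targets=[
    {"offset":[0.04,-0.01,0],"spin":0},
    {"offset":[0.04,-0.01,0],"spin":0},
  ],
)

```text
time_s: 30.17
eef_pos: [455.1, 169.0, 59.7]
ee_rot: [-0.001, 0.131, 0.991, -0.0]
force: [-8.8, 1.4, 0.7]
grip_width: -0.002
grip_force: 4.3
```

Emit:
send_rows(
  targets=[
    {"offset":[0.03,-0.01,0],"spin":0},
    {"offset":[0.03,-0.01,0],"spin":0},
  ],
)

```text
time_s: 30.33
eef_pos: [455.2, 169.0, 59.6]
ee_rot: [-0.002, 0.132, 0.991, -0.0]
force: [-9.4, 3.8, 3.3]
grip_width: -0.002
grip_force: 4.9
```

Emit:
send_rows(
  targets=[
    {"offset":[0.05,-0.01,0],"spin":0},
    {"offset":[0.05,-0.01,0],"spin":0},
  ],
)

```text
time_s: 30.5
eef_pos: [455.3, 169.0, 59.6]
ee_rot: [-0.002, 0.131, 0.991, -0.0]
force: [-11.4, 3.5, 3.3]
grip_width: 0.002
grip_force: 5.8
```

Emit:
send_rows(
  targets=[
    {"offset":[0.05,-0.01,0],"spin":0},
    {"offset":[0.05,-0.01,0],"spin":0},
  ],
)

```text
time_s: 30.67
eef_pos: [455.4, 169.0, 59.5]
ee_rot: [-0.003, 0.131, 0.991, -0.0]
force: [-12.6, 4.3, 4.8]
grip_width: -0.0
grip_force: 6.8
```

Emit:
send_rows(
  targets=[
    {"offset":[0.04,-0.01,0],"spin":0},
    {"offset":[0.04,-0.01,0],"spin":0},
  ],
)

```text
time_s: 30.83
eef_pos: [455.5, 169.0, 59.5]
ee_rot: [-0.003, 0.131, 0.991, -0.0]
force: [-14.5, 5.1, 5.0]
grip_width: 0.001
grip_force: 7.6
```

Emit:
send_rows(
  targets=[
    {"offset":[0.04,-0.01,0],"spin":0},
    {"offset":[0.04,-0.01,0],"spin":0},
  ],
)

```text
time_s: 31.0
eef_pos: [455.6, 169.1, 59.4]
ee_rot: [-0.003, 0.131, 0.991, -0.0]
force: [-15.9, 6.0, 5.5]
grip_width: 0.003
grip_force: 8.3
```

Emit:
send_rows(
  targets=[
    {"offset":[0.03,-0.01,0],"spin":0},
    {"offset":[0.03,-0.01,0],"spin":0},
  ],
)

```text
time_s: 31.17
eef_pos: [455.7, 169.1, 59.4]
ee_rot: [-0.004, 0.131, 0.991, 0.0]
force: [-16.0, 7.0, 6.0]
grip_width: 0.0
grip_force: 9.0
```

Emit:
send_rows(
  targets=[
    {"offset":[-0.7,0.2,0],"spin":0},
    {"offset":[-2.5,0.7,0.5],"spin":0},
    {"offset":[-3,0.8,4],"spin":0},
    {"offset":[-3,0.8,8],"spin":0},
    {"offset":[-2.5,0.7,11.5],"spin":0},
    {"offset":[0,0,12],"spin":0},
    {"offset":[4,-1.1,12],"spin":0},
    {"offset":[8,-2.2,12],"spin":0},
  ],
)

```text
time_s: 31.83
eef_pos: [540.9, 145.9, 181.9]
ee_rot: [0.003, 0.131, 0.991, 0.0]
force: [-0.1, 0.2, 0.1]
grip_width: -0.002
grip_force: 0.0
```

Emit:
send_rows(
  targets=[
    {"offset":[3.5,-0.9,0],"spin":0},
    {"offset":[7,-1.9,0],"spin":0},
    {"offset":[10,-2.8,0],"spin":0},
    {"offset":[10.6,-2.9,0],"spin":0},
    {"offset":[10.6,-2.9,0],"spin":0},
    {"offset":[10.6,-2.9,-2],"spin":0},
    {"offset":[10.6,-2.9,-5],"spin":0},
    {"offset":[10.6,-2.9,-6],"spin":0},
  ],
)

```text
time_s: 32.5
eef_pos: [642.4, 117.7, 116.8]
ee_rot: [-0.002, 0.131, 0.991, -0.0]
force: [-0.4, -0.5, -1.7]
grip_width: -0.001
grip_force: 0.0
```

Emit:
send_rows(
  targets=[
    {"offset":[0,0,-0.3],"spin":0},
    {"offset":[0,0,-0.6],"spin":0},
    {"offset":[0,0,-0.9],"spin":0},
    {"offset":[0,0,-1.2],"spin":0},
    {"offset":[0,0,-1.5],"spin":0},
    {"offset":[0,0,-1.8],"spin":0},
    {"offset":[0,0,-2.1],"spin":0},
    {"offset":[0,0,-2.4],"spin":0},
  ],
)

```text
time_s: 33.17
eef_pos: [644.7, 117.2, 95.8]
ee_rot: [0.0, 0.132, 0.991, 0.0]
force: [2.2, -0.7, 2.2]
grip_width: 0.002
grip_force: 1.0
```

Emit:
send_rows(
  targets=[
    {"offset":[0,0,-0.3],"spin":0},
    {"offset":[0,0,-0.6],"spin":0},
    {"offset":[0,0,-0.9],"spin":0},
    {"offset":[0,0,-1.2],"spin":0},
    {"offset":[0,0,-1.5],"spin":0},
    {"offset":[0,0,-1.8],"spin":0},
    {"offset":[0,0,-2.1],"spin":0},
    {"offset":[0,0,-2.4],"spin":0},
  ],
)

```text
time_s: 33.83
eef_pos: [644.5, 117.2, 71.4]
ee_rot: [-0.0, 0.132, 0.991, 0.0]
force: [0.3, 0.5, 0.4]
grip_width: 0.001
grip_force: 0.3
```

Emit:
send_rows(
  targets=[
    {"offset":[0,0,-0.4],"spin":0},
    {"offset":[0,0,-0.8],"spin":0},
    {"offset":[0,0,-1.2],"spin":0},
    {"offset":[0,0,-1.2],"spin":0},
    {"offset":[-0.1,0.03,-1.2],"spin":0},
    {"offset":[-0.2,0.05,-1.2],"spin":0},
    {"offset":[-0.3,0.08,-1.2],"spin":0},
    {"offset":[-0.4,0.1,-1.2],"spin":0},
  ],
)

```text
time_s: 34.5
eef_pos: [640.5, 118.2, 60.0]
ee_rot: [0.0, 0.132, 0.991, 0.0]
force: [0.8, -1.2, -1.2]
grip_width: -0.0
grip_force: 0.4
```

Emit:
send_rows(
  targets=[
    {"offset":[-0.05,0.01,0],"spin":0},
    {"offset":[-0.1,0.03,0],"spin":0},
  ],
)

```text
time_s: 34.67
eef_pos: [639.5, 118.5, 59.9]
ee_rot: [0.0, 0.131, 0.991, -0.0]
force: [1.2, -0.7, -1.1]
grip_width: -0.0
grip_force: 0.5
```

Emit:
send_rows(
  targets=[
    {"offset":[-0.05,0.01,0],"spin":0},
    {"offset":[-0.1,0.03,0],"spin":0},
  ],
)

```text
time_s: 34.83
eef_pos: [638.7, 118.7, 59.8]
ee_rot: [0.0, 0.132, 0.991, -0.0]
force: [3.8, -1.3, -2.9]
grip_width: 0.005
grip_force: 1.5
```

Emit:
send_rows(
  targets=[
    {"offset":[-0.05,0.01,0],"spin":0},
    {"offset":[-0.05,0.01,0],"spin":0},
  ],
)

```text
time_s: 35.0
eef_pos: [638.2, 118.8, 59.7]
ee_rot: [0.0, 0.132, 0.991, -0.0]
force: [3.8, -1.1, -3.9]
grip_width: 0.0
grip_force: 1.9
```

Emit:
send_rows(
  targets=[
    {"offset":[-0.05,0.01,0],"spin":0},
    {"offset":[-0.05,0.01,0],"spin":0},
  ],
)

```text
time_s: 35.17
eef_pos: [637.8, 118.9, 59.7]
ee_rot: [0.0, 0.132, 0.991, -0.0]
force: [5.0, -0.9, -3.9]
grip_width: -0.004
grip_force: 2.5
```

Emit:
send_rows(
  targets=[
    {"offset":[-0.05,0.01,0],"spin":0},
    {"offset":[-0.05,0.01,0],"spin":0},
  ],
)

```text
time_s: 35.33
eef_pos: [637.3, 119.0, 59.7]
ee_rot: [0.0, 0.132, 0.991, 0.0]
force: [5.4, -1.1, -3.8]
grip_width: 0.003
grip_force: 2.6
```

Emit:
send_rows(
  targets=[
    {"offset":[-0.05,0.02,0],"spin":0},
    {"offset":[-0.05,0.02,0],"spin":0},
  ],
)

```text
time_s: 35.5
eef_pos: [636.8, 119.1, 59.7]
ee_rot: [0.0, 0.132, 0.991, -0.0]
force: [4.4, -1.9, -4.3]
grip_width: 0.005
grip_force: 2.5
```

Emit:
send_rows(
  targets=[
    {"offset":[-0.05,0.01,0],"spin":0},
    {"offset":[-0.05,0.01,0],"spin":0},
  ],
)

```text
time_s: 35.67
eef_pos: [636.3, 119.3, 59.8]
ee_rot: [0.0, 0.132, 0.991, -0.0]
force: [3.9, -1.5, -4.5]
grip_width: -0.001
grip_force: 2.5
```

Emit:
send_rows(
  targets=[
    {"offset":[-0.05,0.01,0],"spin":0},
    {"offset":[-0.05,0.01,0],"spin":0},
  ],
)

```text
time_s: 35.83
eef_pos: [635.6, 119.4, 59.7]
ee_rot: [0.0, 0.132, 0.991, -0.0]
force: [5.1, -1.1, -4.2]
grip_width: -0.001
grip_force: 2.4
```

Emit:
send_rows(
  targets=[
    {"offset":[-0.05,0.01,0],"spin":0},
    {"offset":[-0.05,0.01,0],"spin":0},
  ],
)

```text
time_s: 36.0
eef_pos: [635.2, 119.5, 59.8]
ee_rot: [0.0, 0.132, 0.991, -0.0]
force: [4.5, -1.2, -4.2]
grip_width: -0.002
grip_force: 2.8
```

Emit:
send_rows(
  targets=[
    {"offset":[-0.05,0.02,0],"spin":0},
    {"offset":[-0.05,0.02,0],"spin":0},
  ],
)

```text
time_s: 36.17
eef_pos: [635.2, 119.6, 59.9]
ee_rot: [0.001, 0.132, 0.991, -0.0]
force: [7.8, -1.7, -5.9]
grip_width: 0.002
grip_force: 3.9
```

Emit:
send_rows(
  targets=[
    {"offset":[-0.04,0.01,0],"spin":0},
    {"offset":[-0.04,0.01,0],"spin":0},
  ],
)

```text
time_s: 36.33
eef_pos: [635.1, 119.6, 59.9]
ee_rot: [0.001, 0.132, 0.991, -0.0]
force: [8.8, -1.7, -6.7]
grip_width: 0.006
grip_force: 4.8
```

Emit:
send_rows(
  targets=[
    {"offset":[-0.05,0.01,0],"spin":0},
    {"offset":[-0.05,0.01,0],"spin":0},
  ],
)

```text
time_s: 36.5
eef_pos: [635.0, 119.6, 60.0]
ee_rot: [0.002, 0.132, 0.991, 0.0]
force: [11.8, -2.1, -7.8]
grip_width: 0.002
grip_force: 5.7
```

Emit:
send_rows(
  targets=[
    {"offset":[-0.05,0.01,0],"spin":0},
    {"offset":[-0.05,0.01,0],"spin":0},
  ],
)

```text
time_s: 36.67
eef_pos: [634.9, 119.6, 60.1]
ee_rot: [0.003, 0.132, 0.991, 0.0]
force: [13.0, -2.5, -9.0]
grip_width: 0.002
grip_force: 6.7
```

Emit:
send_rows(
  targets=[
    {"offset":[-0.04,0.01,0],"spin":0},
    {"offset":[-0.04,0.01,0],"spin":0},
  ],
)

```text
time_s: 36.83
eef_pos: [634.8, 119.6, 60.1]
ee_rot: [0.003, 0.132, 0.991, 0.0]
force: [15.6, -1.8, -8.5]
grip_width: 0.001
grip_force: 7.7
```

Emit:
send_rows(
  targets=[
    {"offset":[0,0,-0.05],"spin":0},
    {"offset":[0,0,-0.08],"spin":0},
  ],
)

```text
time_s: 37.0
eef_pos: [634.9, 119.6, 59.9]
ee_rot: [0.003, 0.132, 0.991, 0.0]
force: [13.1, -2.5, -4.1]
grip_width: 0.002
grip_force: 6.4
```

Emit:
send_rows(
  targets=[
    {"offset":[-0.03,0.01,0],"spin":0},
    {"offset":[-0.03,0.01,0],"spin":0},
  ],
)

```text
time_s: 37.17
eef_pos: [634.9, 119.6, 59.9]
ee_rot: [0.004, 0.132, 0.991, 0.0]
force: [15.1, -3.2, -5.1]
grip_width: -0.001
grip_force: 7.5
```

Emit:
send_rows(
  targets=[
    {"offset":[-0.03,0.01,-0.03],"spin":0},
    {"offset":[-0.04,0.01,-0.05],"spin":0},
  ],
)

```text
time_s: 37.33
eef_pos: [634.9, 119.6, 59.9]
ee_rot: [0.004, 0.132, 0.991, 0.0]
force: [16.0, -3.3, -2.6]
grip_width: 0.002
grip_force: 7.9
```

Emit:
send_rows(
  targets=[
    {"offset":[-0.04,0.01,0],"spin":0},
    {"offset":[-0.04,0.01,0],"spin":0},
  ],
)

```text
time_s: 37.5
eef_pos: [634.9, 119.7, 60.0]
ee_rot: [0.005, 0.132, 0.991, 0.0]
force: [18.0, -3.4, -4.5]
grip_width: 0.004
grip_force: 8.9
```

Emit:
send_rows(
  targets=[
    {"offset":[0.7,-0.2,0],"spin":0},
    {"offset":[2.5,-0.7,0.5],"spin":0},
    {"offset":[3,-0.8,4],"spin":-0.12},
    {"offset":[3,-0.8,8],"spin":-0.24},
    {"offset":[2.5,-1.5,11.5],"spin":-0.36},
    {"offset":[1,-3,13],"spin":-0.48},
    {"offset":[-0.4,-4,13],"spin":-0.6},
    {"offset":[-0.4,-4,13],"spin":-0.72},
  ],
)

```text
time_s: 38.17
eef_pos: [626.0, 79.4, 190.3]
ee_rot: [-0.0, 0.475, 0.88, -0.0]
force: [0.8, -0.2, -0.5]
grip_width: 0.006
grip_force: 0.0
```

Emit:
send_rows(
  targets=[
    {"offset":[0,0,0],"spin":-0.12},
    {"offset":[0,0,0],"spin":-0.24},
    {"offset":[0,0,0],"spin":-0.36},
    {"offset":[0,0,0],"spin":-0.48},
    {"offset":[0,0,0],"spin":-0.6},
    {"offset":[0,0,0],"spin":-0.72},
    {"offset":[0,0,0],"spin":-0.845},
    {"offset":[0,0,0],"spin":-0.845},
  ],
)

```text
time_s: 38.83
eef_pos: [627.1, 80.8, 188.5]
ee_rot: [-0.001, 0.793, 0.609, -0.001]
force: [-0.5, 0.0, 0.5]
grip_width: 0.001
grip_force: 0.0
```

```bash
python3 m.py back2
```

```text
[627.1  80.8 188.5] [-0.5  0.   0.5]
[153.  17.] lidx [-27.6  28.9] lidy [ 94.9 100. ] z [94.8 99.3]
[ 53. 181.] lidx [-78.5 -75. ] lidy [-36.1  37.9] z [95.9 98.9]
[157. 184.] lidx [-4.8  7.4] lidy [-35.3  37.3] z [106.  124.9]
[292. 180.] lidx [76.2 82.1] lidy [-36.7  36.7] z [74.1 98.8]
[186. 319.] lidx [-27.8  28. ] lidy [-99.2 -95.8] z [95.6 98.6]
```

Emit:
send_rows(
  targets=[
    {"offset":[-3.5,0.9,0],"spin":0},
    {"offset":[-7,1.9,0],"spin":0},
    {"offset":[-10.5,2.8,0],"spin":0},
    {"offset":[-14,3.8,0],"spin":0},
    {"offset":[-17.5,4.7,0],"spin":0},
    {"offset":[-18.7,5,0],"spin":0},
    {"offset":[-18.7,5,0],"spin":0},
    {"offset":[-18.7,5,0],"spin":0},
  ],
)

```text
time_s: 39.55
eef_pos: [440.8, 130.6, 189.0]
ee_rot: [0.0, 0.791, 0.612, 0.0]
force: [0.2, -0.3, -0.8]
grip_width: 0.001
grip_force: 0.0
```

```bash
python3 m.py front2; cat > q3.py <<'E'
from h import *
import sys
t=-.262;ex=np.array([np.cos(t),np.sin(t)]);ey=np.array([-np.sin(t),np.cos(t)]);C=np.array([544.7,143.9])
AX={'right':(-ey,ex,97.5),'left':(ey,-ex,97.5),'back':(ex,ey,77.5),'front':(-ex,-ey,77.5)}
for n in sys.argv[1:]:
    o,al,H=AX[n.rstrip('0123456789')]
    d=np.load(n+'.npz');im=d['im'].astype(int);V=d['V'];f,cx,cy=d['f']
    def px(a,out,z):
        w=C+a*al+out*o; p=V@np.array([w[0],w[1],z,1]); return np.array([f*p[0]/p[2]+cx,f*p[1]/p[2]+cy])
    def sub(arr,us,a): # sample profile along outward direction u at along positions a
        return np.mean([[arr[int(round(px(x,u,z)[1])),int(round(px(x,u,z)[0]))] for u,z in us] for x in a],0)
    B=(im[...,2]-im[...,0]); r=int(px(0,H,96)[1]); c0=int(px(0,H,96)[0])
    prof=B[r-15:r+15].mean(0)
    dirn=1 if px(0,H+20,64)[0]>px(0,H,64)[0] else -1
    cols=np.arange(c0,c0+dirn*20,dirn); v=prof[cols]; on=np.where(v>20)[0]; k=on[-1]
    edge=cols[k]+dirn*(v[k]-20)/(v[k]-v[k+1])
    S=np.sin(1.58); pr={p:px(0,H+31*np.cos(p)+4.5*np.sin(p),95-31*np.sin(p)+4.5*np.cos(p))[0] for p in (1.58,1.53,1.48)}
    ph=np.interp(dirn*edge,[dirn*pr[p] for p in (1.58,1.53,1.48)],[1.58,1.53,1.48])
    print(n,'edge',edge.round(2),{p:x.round(1) for p,x in pr.items()},'phi~',ph.round(3),'mm/.05rad 1.55', 'z',np.median(d['P'][r-10:r+10,c0-30*dirn-3:c0-30*dirn+3,2]).round(1))
    sA=H/97.5
    for a in (50,-50):
        rr=int(px(a,H-2.5,98)[1]); 
        if 0<rr<300: cc=np.arange(int(px(a,H-2.5,98)[0])-8,int(px(a,H-2.5,98)[0])+9); print('   along',a,'plate pred',px(a,H-2.5,98)[0].round(1),'flange',px(a,H-.5,90)[0].round(1),list(zip(cc.tolist(),im.sum(2)[rr-3:rr+4][:,cc].mean(0).astype(int).tolist())))
E
python3 q3.py left2 right2 back2 front2
```

```text
[440.8 130.6 189. ] [ 0.2 -0.3 -0.8]
[484.  18.] lidx [-28.5  27.8] lidy [ 94.7 100.3] z [94.5 99.4]
[346. 181.] lidx [-80.4 -75.7] lidy [-37.5  37.4] z [95.9 99.2]
[482. 187.] lidx [-5.7  4.7] lidy [-36.8  37.1] z [122.4 125.3]
[582. 184.] lidx [75.3 78.4] lidy [-37.9  36.9] z [96.4 99.4]
[447. 319.] lidx [-29.2  27.2] lidy [-99.4 -95.7] z [96.2 99. ]
left2 edge 295.74 {1.58: np.float64(295.0), 1.53: np.float64(297.1), 1.48: np.float64(299.1)} phi~ 1.563 mm/.05rad 1.55 z 98.4
   along 50 plate pred 279.4 flange 283.7 [(271, 552), (272, 549), (273, 553), (274, 551), (275, 547), (276, 521), (277, 479), (278, 401), (279, 438), (280, 571), (281, 565), (282, 567), (283, 514), (284, 355), (285, 334), (286, 336), (287, 335)]
   along -50 plate pred 284.1 flange 287.9 [(276, 546), (277, 546), (278, 548), (279, 544), (280, 540), (281, 519), (282, 466), (283, 413), (284, 485), (285, 591), (286, 587), (287, 554), (288, 481), (289, 488), (290, 528), (291, 532), (292, 534)]
right2 edge 329.08 {1.58: np.float64(331.3), 1.53: np.float64(329.3), 1.48: np.float64(327.2)} phi~ 1.526 mm/.05rad 1.55 z 
[... 1044 characters left out ...]
537), (289, 538), (290, 522), (291, 497), (292, 514), (293, 510), (294, 515)]
front2 edge 335.68 {1.58: np.float64(337.2), 1.53: np.float64(335.2), 1.48: np.float64(333.2)} phi~ 1.542 mm/.05rad 1.55 z 97.9
   along 50 plate pred 348.3 flange 344.5 [(340, 332), (341, 334), (342, 344), (343, 337), (344, 443), (345, 568), (346, 570), (347, 504), (348, 342), (349, 377), (350, 475), (351, 549), (352, 549), (353, 546), (354, 548), (355, 547), (356, 547)]
   along -50 plate pred 353.2 flange 348.8 [(345, 348), (346, 351), (347, 331), (348, 395), (349, 536), (350, 581), (351, 580), (352, 517), (353, 332), (354, 323), (355, 426), (356, 525), (357, 570), (358, 561), (359, 561), (360, 556), (361, 556)]
```

```bash
python3 - <<'E'
from h import *
t=-.262;C=np.array([544.7,143.9]); R=np.array([[np.cos(t),np.sin(t)],[-np.sin(t),np.cos(t)]])
for n in ('rel','right2','left2','back2','front2'):
    d=np.load(n+'.npz');P=d['P'];L=(P[...,:2]-C)@R.T; im=d['im'].astype(int); rows=np.mgrid[:480,:640][0]
    bl=im[...,2]-im[...,0]>60
    out=[]
    for nm,m in (('+x',(L[...,0]>40)&(L[...,0]<70)&(abs(L[...,1])<35)),('-x',(L[...,0]<-40)&(L[...,0]>-70)&(abs(L[...,1])<35)),('+y',(L[...,1]>60)&(L[...,1]<90)&(abs(L[...,0])<35)),('-y',(L[...,1]<-60)&(L[...,1]>-90)&(abs(L[...,0])<35))):
        q=P[...,2][m&(~bl)&(abs(P[...,2]-98)<6)&(rows<300)]; out.append((nm,len(q),np.mean(q).round(2) if len(q)>200 else None))
    h=P[...,2][bl&(P[...,2]>118)&(rows<300)]; b=P[...,2][(abs(P[...,2])<8)&(rows<300)]
    print(n,out,'handle',np.median(h).round(2),'bench',np.median(b).round(2))
E
```

```text
rel [('+x', 4725, np.float64(98.53)), ('-x', 4695, np.float64(98.39)), ('+y', 6539, np.float64(98.69)), ('-y', 0, None)] handle 124.22 bench 0.75
right2 [('+x', 4093, np.float64(98.2)), ('-x', 5951, np.float64(98.02)), ('+y', 4793, np.float64(98.66)), ('-y', 4940, np.float64(98.05))] handle 123.92 bench 0.7
left2 [('+x', 4056, np.float64(98.18)), ('-x', 5888, np.float64(97.98)), ('+y', 4952, np.float64(98.65)), ('-y', 4405, np.float64(98.04))] handle 123.81 bench 0.73
back2 [('+x', 4932, np.float64(97.71)), ('-x', 4917, np.float64(97.69)), ('+y', 6405, np.float64(98.11)), ('-y', 2784, np.float64(97.93))] handle 123.34 bench 0.79
front2 [('+x', 4891, np.float64(98.01)), ('-x', 4931, np.float64(97.96)), ('+y', 6361, np.float64(98.36)), ('-y', 2734, np.float64(98.25))] handle 123.82 bench 0.65
```

Emit:
send_rows(
  targets=[
    {"offset":[3.5,0.4,-0.5],"spin":0},
    {"offset":[7,0.8,-1],"spin":0},
    {"offset":[10.4,1.2,-1.6],"spin":0},
    {"offset":[10.4,1.2,-1.6],"spin":0},
    {"offset":[10.4,1.2,-1.6],"spin":0},
    {"offset":[10.4,1.2,-1.6],"spin":0},
    {"offset":[10.4,1.2,-1.6],"spin":0},
    {"offset":[10.4,1.2,-1.6],"spin":0},
  ],
)

```text
time_s: 40.27
eef_pos: [544.3, 142.4, 173.1]
ee_rot: [0.0, 0.792, 0.61, 0.0]
force: [-0.3, -0.3, 0.3]
grip_width: -0.003
grip_force: 0.0
```

```bash
python3 m.py rel2; python3 - <<'E'
from h import *
t=-.262;C=np.array([544.7,143.9]); R=np.array([[np.cos(t),np.sin(t)],[-np.sin(t),np.cos(t)]])
rows=np.mgrid[:480,:640][0]
for n in ('rel','rel2'):
    d=np.load(n+'.npz');P=d['P'];L=(P[...,:2]-C)@R.T; im=d['im'].astype(int)
    m=(abs(L[...,0])<72)&(abs(L[...,1])<92)&(im[...,2]-im[...,0]<40)&(abs(P[...,2]-98)<4)&(rows<240)
    X=np.c_[L[m],np.ones(m.sum())]; s=np.linalg.lstsq(X,P[...,2][m],rcond=None)[0]
    h=P[...,2][(im[...,2]-im[...,0]>60)&(P[...,2]>118)&(rows<240)]; b=P[...,2][(abs(P[...,2])<8)&(rows<200)]
    print(n,'tilt x,y mrad',(s[:2]*1e3).round(2),'z0',s[2].round(2),'handle',np.median(h).round(2),'bench',np.median(b).round(2))
E
```

```text
[544.3 142.4 173.1] [-0.3 -0.3  0.3]
[318.  83.] lidx [-27.9  28. ] lidy [ 95.1 100.5] z [94.2 99.4]
[195. 242.] lidx [-80.  -75.4] lidy [-37.7  38.4] z [95.8 99.1]
[317. 235.] lidx [-5.7  5.8] lidy [-10.3  38.4] z [122.1 125. ]
[438. 244.] lidx [75.7 79.7] lidy [-37.5  38. ] z [96.3 98.9]
rel tilt x,y mrad [1.46 1.4 ] z0 98.55 handle 124.18 bench 0.76
rel2 tilt x,y mrad [0.21 3.54] z0 97.91 handle 123.62 bench 0.73
```

Pressing all the clips lowered the lid by only 0.6 mm, least on the left (0.4 mm). I'll press the left clip again, this time lower, right on its free edge.

Emit:
send_rows(
  targets=[
    {"offset":[1,3.8,0],"spin":0},
    {"offset":[2,7.6,0],"spin":0},
    {"offset":[3,11.3,0],"spin":0},
    {"offset":[3.4,12.7,0],"spin":0},
    {"offset":[3.4,12.7,0],"spin":0},
    {"offset":[3.4,12.7,-3.5],"spin":0},
    {"offset":[3.4,12.7,-7],"spin":0},
    {"offset":[3.4,12.7,-10],"spin":0},
  ],
)

```text
time_s: 40.98
eef_pos: [578.0, 268.7, 71.3]
ee_rot: [0.0, 0.792, 0.61, -0.0]
force: [0.3, -0.6, 0.6]
grip_width: 0.001
grip_force: 0.0
```

Emit:
send_rows(
  targets=[
    {"offset":[0,0,-1.2],"spin":0},
    {"offset":[0,0,-1.2],"spin":0},
    {"offset":[0,0,-1.2],"spin":0},
    {"offset":[-0.1,-0.4,-1.2],"spin":0},
    {"offset":[-0.2,-0.8,-1.2],"spin":0},
    {"offset":[-0.3,-1.2,-1.2],"spin":0},
    {"offset":[-0.4,-1.4,-1.2],"spin":0},
    {"offset":[-0.4,-1.4,-1.2],"spin":0},
  ],
)

```text
time_s: 41.65
eef_pos: [574.7, 254.9, 61.1]
ee_rot: [0.0, 0.792, 0.61, 0.0]
force: [0.2, 0.1, 0.3]
grip_width: 0.002
grip_force: 0.0
```

Emit:
send_rows(
  targets=[
    {"offset":[-0.02,-0.05,0],"spin":0},
    {"offset":[-0.03,-0.1,0],"spin":0},
    {"offset":[-0.04,-0.15,0],"spin":0},
    {"offset":[-0.04,-0.15,0],"spin":0},
  ],
)

```text
time_s: 41.98
eef_pos: [574.2, 254.0, 60.5]
ee_rot: [-0.0, 0.792, 0.61, -0.0]
force: [0.1, 0.7, 0.6]
grip_width: 0.003
grip_force: 0.0
```

Emit:
send_rows(
  targets=[
    {"offset":[-0.01,-0.05,0],"spin":0},
    {"offset":[-0.01,-0.05,0],"spin":0},
  ],
)

```text
time_s: 42.15
eef_pos: [574.1, 253.5, 60.5]
ee_rot: [0.0, 0.792, 0.61, 0.0]
force: [0.7, -0.2, 0.1]
grip_width: 0.001
grip_force: 0.0
```

Emit:
send_rows(
  targets=[
    {"offset":[-0.01,-0.05,0],"spin":0},
    {"offset":[-0.01,-0.05,0],"spin":0},
  ],
)

```text
time_s: 42.32
eef_pos: [574.0, 253.0, 60.5]
ee_rot: [0.0, 0.792, 0.61, -0.0]
force: [0.1, -0.8, -0.3]
grip_width: -0.005
grip_force: 0.0
```

Emit:
send_rows(
  targets=[
    {"offset":[-0.01,-0.05,0],"spin":0},
    {"offset":[-0.01,-0.05,0],"spin":0},
  ],
)

```text
time_s: 42.48
eef_pos: [574.0, 252.8, 60.5]
ee_rot: [-0.0, 0.792, 0.61, 0.0]
force: [0.4, 1.8, 0.4]
grip_width: -0.004
grip_force: 0.9
```

Emit:
send_rows(
  targets=[
    {"offset":[-0.01,-0.05,0],"spin":0},
    {"offset":[-0.01,-0.05,0],"spin":0},
  ],
)

```text
time_s: 42.65
eef_pos: [573.9, 252.6, 60.5]
ee_rot: [-0.0, 0.792, 0.61, 0.001]
force: [1.5, 4.3, -0.8]
grip_width: -0.001
grip_force: 2.4
```

Emit:
send_rows(
  targets=[
    {"offset":[-0.01,-0.05,0],"spin":0},
    {"offset":[-0.01,-0.05,0],"spin":0},
  ],
)

```text
time_s: 42.82
eef_pos: [573.9, 252.5, 60.6]
ee_rot: [-0.0, 0.792, 0.61, 0.001]
force: [1.7, 7.4, -2.6]
grip_width: 0.0
grip_force: 3.6
```

Emit:
send_rows(
  targets=[
    {"offset":[-0.01,-0.05,0],"spin":0},
    {"offset":[-0.01,-0.05,0],"spin":0},
  ],
)

```text
time_s: 42.98
eef_pos: [573.9, 252.4, 60.6]
ee_rot: [-0.001, 0.792, 0.61, 0.001]
force: [1.9, 8.9, -2.2]
grip_width: -0.002
grip_force: 4.7
```

Emit:
send_rows(
  targets=[
    {"offset":[-0.02,-0.08,0],"spin":0},
    {"offset":[-0.02,-0.08,0],"spin":0},
  ],
)

```text
time_s: 43.15
eef_pos: [573.8, 252.2, 60.7]
ee_rot: [-0.001, 0.792, 0.61, 0.002]
force: [2.8, 12.5, -3.2]
grip_width: -0.004
grip_force: 6.5
```

Emit:
send_rows(
  targets=[
    {"offset":[-0.01,-0.06,0],"spin":0},
    {"offset":[-0.01,-0.06,0],"spin":0},
  ],
)

```text
time_s: 43.32
eef_pos: [573.8, 252.1, 60.7]
ee_rot: [-0.001, 0.792, 0.61, 0.003]
force: [4.6, 14.0, -3.2]
grip_width: 0.001
grip_force: 7.9
```

Emit:
send_rows(
  targets=[
    {"offset":[-0.01,-0.04,0],"spin":0},
    {"offset":[-0.01,-0.04,0],"spin":0},
  ],
)

```text
time_s: 43.48
eef_pos: [573.8, 252.1, 60.7]
ee_rot: [-0.001, 0.792, 0.61, 0.003]
force: [3.8, 17.6, -4.2]
grip_width: -0.003
grip_force: 9.0
```

The left clip is firmly at its stop: first touch at y 252.8, 18 N with no movement. Same check on the right clip.

Emit:
send_rows(
  targets=[
    {"offset":[0.3,1,0],"spin":0},
    {"offset":[0.6,2.2,2],"spin":0},
    {"offset":[0.6,2.2,6],"spin":0},
    {"offset":[0.6,2.2,10],"spin":0},
    {"offset":[0,0,11.5],"spin":0},
    {"offset":[-1,-3.9,11.5],"spin":0},
    {"offset":[-2,-7.8,11.5],"spin":0},
    {"offset":[-3,-11.6,11.5],"spin":0},
  ],
)

```text
time_s: 44.15
eef_pos: [542.4, 131.7, 175.7]
ee_rot: [0.0, 0.792, 0.611, -0.0]
force: [0.3, -0.2, -0.5]
grip_width: -0.005
grip_force: 0.0
```

Emit:
send_rows(
  targets=[
    {"offset":[-1,-3.8,0],"spin":0},
    {"offset":[-2,-7.6,0],"spin":0},
    {"offset":[-3.2,-11.5,0],"spin":0},
    {"offset":[-3.2,-11.7,0],"spin":0},
    {"offset":[-3.2,-11.7,0],"spin":0},
    {"offset":[-3.2,-11.7,-3.5],"spin":0},
    {"offset":[-3.2,-11.7,-7],"spin":0},
    {"offset":[-3.2,-11.7,-10],"spin":0},
  ],
)

```text
time_s: 44.82
eef_pos: [511.1, 17.3, 73.9]
ee_rot: [-0.0, 0.792, 0.611, -0.0]
force: [0.8, -0.1, -0.4]
grip_width: 0.002
grip_force: 0.0
```

Emit:
send_rows(
  targets=[
    {"offset":[0,0,-1.5],"spin":0},
    {"offset":[0,0,-1.5],"spin":0},
    {"offset":[0,0,-1.5],"spin":0},
    {"offset":[0.1,0.4,-1.5],"spin":0},
    {"offset":[0.2,0.8,-1.5],"spin":0},
    {"offset":[0.3,1.2,-1.5],"spin":0},
    {"offset":[0.3,1.2,-1.5],"spin":0},
  ],
)

```text
time_s: 45.4
eef_pos: [514.8, 29.1, 61.3]
ee_rot: [0.001, 0.792, 0.611, 0.001]
force: [-0.6, -0.4, 0.7]
grip_width: 0.0
grip_force: 0.0
```

Emit:
send_rows(
  targets=[
    {"offset":[0.03,0.1,0],"spin":0},
    {"offset":[0.05,0.2,0],"spin":0},
    {"offset":[0.08,0.3,0],"spin":0},
    {"offset":[0.08,0.3,0],"spin":0},
  ],
)

```text
time_s: 45.73
eef_pos: [515.1, 31.3, 60.6]
ee_rot: [0.0, 0.792, 0.61, 0.0]
force: [-0.8, 0.7, -0.5]
grip_width: -0.002
grip_force: 0.0
```

Emit:
send_rows(
  targets=[
    {"offset":[0.01,0.05,0],"spin":0},
    {"offset":[0.01,0.05,0],"spin":0},
  ],
)

```text
time_s: 45.9
eef_pos: [515.1, 31.7, 60.5]
ee_rot: [-0.0, 0.792, 0.61, -0.0]
force: [-0.4, 0.3, -0.6]
grip_width: 0.001
grip_force: 0.0
```

Emit:
send_rows(
  targets=[
    {"offset":[0.01,0.05,0],"spin":0},
    {"offset":[0.01,0.05,0],"spin":0},
  ],
)

```text
time_s: 46.07
eef_pos: [515.2, 32.2, 60.5]
ee_rot: [-0.0, 0.792, 0.61, 0.0]
force: [-0.4, -0.2, 0.4]
grip_width: 0.003
grip_force: 0.0
```

Emit:
send_rows(
  targets=[
    {"offset":[0.01,0.05,0],"spin":0},
    {"offset":[0.01,0.05,0],"spin":0},
  ],
)

```text
time_s: 46.23
eef_pos: [515.3, 32.7, 60.5]
ee_rot: [0.0, 0.792, 0.61, -0.0]
force: [1.0, -0.7, -0.6]
grip_width: 0.002
grip_force: 0.3
```

Emit:
send_rows(
  targets=[
    {"offset":[0.01,0.05,0],"spin":0},
    {"offset":[0.01,0.05,0],"spin":0},
  ],
)

```text
time_s: 46.4
eef_pos: [515.4, 32.9, 60.4]
ee_rot: [0.0, 0.792, 0.61, -0.0]
force: [-0.3, -2.1, -2.1]
grip_width: -0.002
grip_force: 1.5
```

Emit:
send_rows(
  targets=[
    {"offset":[0.02,0.08,0],"spin":0},
    {"offset":[0.02,0.08,0],"spin":0},
  ],
)

```text
time_s: 46.57
eef_pos: [515.5, 33.5, 60.4]
ee_rot: [0.0, 0.792, 0.61, -0.001]
force: [-1.0, -5.6, -1.0]
grip_width: 0.004
grip_force: 3.0
```

Emit:
send_rows(
  targets=[
    {"offset":[0.02,0.06,0],"spin":0},
    {"offset":[0.02,0.06,0],"spin":0},
  ],
)

```text
time_s: 46.73
eef_pos: [515.6, 33.6, 60.4]
ee_rot: [0.0, 0.792, 0.61, -0.001]
force: [-1.8, -8.8, -0.1]
grip_width: 0.003
grip_force: 4.6
```

Emit:
send_rows(
  targets=[
    {"offset":[0.01,0.05,0],"spin":0},
    {"offset":[0.01,0.05,0],"spin":0},
  ],
)

```text
time_s: 46.9
eef_pos: [515.6, 33.8, 60.4]
ee_rot: [0.001, 0.792, 0.61, -0.001]
force: [-3.2, -11.0, -0.0]
grip_width: -0.0
grip_force: 5.9
```

Emit:
send_rows(
  targets=[
    {"offset":[0.01,0.05,0],"spin":0},
    {"offset":[0.01,0.05,0],"spin":0},
  ],
)

```text
time_s: 47.07
eef_pos: [515.6, 33.8, 60.4]
ee_rot: [0.001, 0.792, 0.61, -0.002]
force: [-4.1, -14.5, -0.1]
grip_width: -0.003
grip_force: 7.4
```

Emit:
send_rows(
  targets=[
    {"offset":[0.01,0.04,0],"spin":0},
    {"offset":[0.01,0.04,0],"spin":0},
  ],
)

```text
time_s: 47.23
eef_pos: [515.6, 33.9, 60.4]
ee_rot: [0.001, 0.792, 0.61, -0.002]
force: [-3.6, -15.8, 0.6]
grip_width: 0.001
grip_force: 8.7
```

Emit:
send_rows(
  targets=[
    {"offset":[0.01,0.04,0],"spin":0},
    {"offset":[0.01,0.04,0],"spin":0},
  ],
)

```text
time_s: 47.4
eef_pos: [515.7, 33.9, 60.4]
ee_rot: [0.001, 0.792, 0.611, -0.002]
force: [-5.6, -19.0, 0.8]
grip_width: -0.002
grip_force: 10.0
```

Emit:
send_rows(
  targets=[
    {"offset":[-0.3,-1,0],"spin":0},
    {"offset":[-0.8,-3,0],"spin":0},
    {"offset":[-0.8,-3,4],"spin":0},
    {"offset":[-0.8,-3,8],"spin":0},
    {"offset":[-0.8,-3,12],"spin":0},
    {"offset":[-0.8,-3,13],"spin":0},
    {"offset":[-0.8,-3,13],"spin":0},
    {"offset":[-0.8,-3,13],"spin":0},
  ],
)

```text
time_s: 48.07
eef_pos: [508.1, 6.6, 190.1]
ee_rot: [-0.0, 0.792, 0.61, 0.0]
force: [-0.5, -0.1, 0.3]
grip_width: 0.003
grip_force: 0.0
```

```bash
python3 v.py fin; python3 -c "
from h import *
print(ctrl.sense()['force'])"
```

```text
[-0.72978229 -0.95987348 -0.50121162]
```

View pics/fin.png

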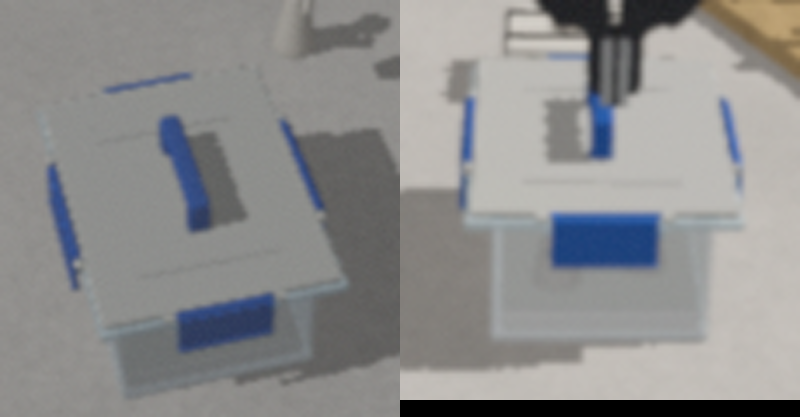

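All four clips hang flat against the rim: left (228,320) and right (605,242) face on, front and back edge-on. The lid sits square, and the arm is clear. Handing in.

```bash
python3 -c "
from rig import ctrl
print(ctrl.finish_job())"
```

```text
the job is handed in; nothing more can be done
None
```

I set the lid squarely on the right-hand box and pressed all four clips to a firm stop, with measured force never above 20 N. I handed the job in at about 48 s with the arm clear; no verdict came back. That each clip snapped is inferred: I felt no clear force drop on the right and back clips, and the lid sank about 0.6 mm rather than the expected 1 mm.

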